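Latch the belt guard and grease the polishing spindle

TASK

The bearing next to the polishing wheel is due for grease. First make the belt guard safe: swing its hasp over the staple until it lies flat on the guard; then take the push grease gun out of the wooden tool block, press its coupler squarely onto the tilted grease nipple of the bearing beside the wheel until it snaps on, and keep pushing so that the sprung nose stays at least half-way into the barrel without bottoming out. Finish like that, still gripping the gun and holding it pressed on the nipple, and leave the other things on the bench where they are.

Things in the scene. Friction and masses are not known exactly. Their poses are not given: they have to be found in the camera images.
- spindle: Polishing spindle, fixed. Origin under the centre of its grey bed (190 x 400 x 40 mm), on the bench; z up, y along the shaft (25 mm, 83 mm up). Bearings (165 x 48 mm feet, housings of 40 mm radius) at y = -100 and +45 mm, each with a like nipple. Wheel, 150 mm diameter, at y = -190 mm. Belt guard, a box x = -75..75, y = 105..205 mm, top 155 mm up.
- hasp (a joint): Angle of the belt guard's hasp: 0 = flat over the staple (closed); grows as the strap is swung up and over to the spindle's -x side (pi/2 = upright, at most 2.45); starts past upright. The stiff hinge stays where left: about 1 N at the strap's end all the way to flat. Steel strap 90 mm long from the hinge, 34 mm wide, 4 mm thick; slot 10 x 25 mm for the staple, 47 mm from the hinge.
- hasp_hinge (a point): Point on the hasp's hinge axis, at mid width of the strap, 158.5 mm over the bench. The axis runs along the spindle's y; closed, the strap lies from here along the spindle's +x, its end lip turned up 7 mm. The staple is 47 mm from here along the spindle's +x, 23 mm wide along y, its top 21 mm above the guard's top.
- hasp_tip (a point): Point on the strap, 78 mm from the hinge on its middle line, on the face that is upwards when closed.
- nipple: Grease nipple of the bearing beside the wheel (the one to grease), fixed to the spindle. Brass, round head 13 mm in diameter, neck 7 mm; a 16 mm collar begins 20 mm below the head's centre. Origin at the centre of the head, 142 mm over the bench; z points out along the nipple, tilted 25 degrees (0.44 rad) from vertical to the spindle's -x side.
- tool_block: Wooden tool block, fixed, 85 mm (x) by 110 mm (y) by 66 mm high, origin at the centre of its underside. The gun hangs upright in a 34 mm through hole at x = 0, y = +12 mm; four short punches stand at y = -42 mm, 26 mm above its top.
- gun: Push grease gun, about 0.4 kg, round. Origin at the centre of the barrel's front end, on the block's top at first; z along the barrel to its rear (up at the start). Barrel: collar 40 mm in diameter for z = 0..12 mm, then 36 mm to z = 90 mm (grip here); cap to 94 mm. Sprung nose to z = -60 mm: tube 14 mm, coupler 25 mm, mouth 28 mm wide. Draw it straight up 62 mm to clear the block.
- nose (a joint): How far the sprung nose is pushed into the barrel, in m: 0 = fully out, 0.016 = bottomed. Spring: 3 N at 0, then 0.5 N per mm (7 N half-way, 11 N bottomed). The coupler's jaws need about 6 N to ride over the nipple's head, so the nose first goes in some 4 to 5 mm, then it springs back out as the coupler snaps on; push on from there.
- coupler_mouth (a point): Centre of the coupler's mouth, on the gun's axis; moves with the sprung nose. The mouth's funnel is 22 mm wide inside and narrows to 17 mm in 8 mm, so the head is guided in if it is within about 3 mm of the axis.
- coupler_seat (a point): Point on the gun's axis inside the coupler, 15.7 mm from the mouth towards the barrel; moves with the sprung nose. When the coupler is snapped home the centre of the nipple's head lies here (about 1 mm off at most); before the snap the two stay more than 5 mm apart.
- money_box: Bystander: dark studded box, 110 x 110 x 115 mm, to the robot's right; origin under its centre.
- stud_jar: Bystander: lidded jar, 64 mm diameter, 85 mm high; origin under its centre.
- wax_tin: Bystander: low tin, 72 mm diameter, 38 mm high; origin under its centre.
- hammer: Bystander: hammer lying in front of the spindle, 240 mm long.
- screwdriver: Bystander: screwdriver lying left of the tool block, 190 mm long.
- offcut: Bystander: light wooden offcut, 140 x 50 x 30 mm, right of the wheel.
- hinge_blank: Bystander: flat brass hinge, 64 x 70 x 8 mm.
Things that resemble listed ones, but are neither listed nor needed, are in the scene too. What is shaped like the tool_block but blue, green or pink is not meant.

How it is judged:
By the outcome, as a careful person would: the job done as asked, in the order asked, and still so for the second after the job is handed in, while the arm keeps its last pose, push and grip.
It also fails if it takes over 61 s, if anything falls off the work surface, if the arm or the gripper's body presses on something with over 40 N, if the wrist force passes 120 N, or if a joint passes its speed limit or range.

ROBOT

A 7-joint arm with a two-finger parallel gripper is mounted at the origin on the work surface. World frame = base frame: x ahead of the robot, y to its left, z up, the work surface at z = 0. Lengths are in mm, angles in rad, forces in N, time in s.
With the tool pointing down it reaches from about 400 to 850 mm from the base axis. Payload 10.4 kg.
Tool frame: the origin (TCP) lies at the very end of the fingers, on their centre line; the grasp point (between the pads) lies 19 mm behind it; y points along the fingers, z is the direction in which the jaws open and shut, and the axes are right-handed (so a half turn about y gives the same grasp; the last joint's range is limited). The gripper opens to 87 mm and grips with 3 to 60 N. Pads are 19 mm wide; open, the fingers measure 117 mm over their backs; the gripper's body (75 mm by 190 mm) begins 51 mm behind the grasp point.
Start: joints at [-1.179, 0.332, -0.065, 1.46, 0.022, 1.35, -0.088], TCP at [251.869, 572.026, 222.576] pointing down, gripper open.
Joint ranges: [-2.6, 2.6], [-0.5, 2.12], [-1.47, 1.34], [0.16, 2.42], [-1.27, 4.41], [0.06, 2.06], [-2.6, 2.6]. Speed limits (rad/s): [2.22, 2.22, 2.79, 2.79, 3.14, 3.14, 3.14].

INTERFACE

Orientations are given as a 3x3 rotation matrix whose columns are the frame's x, y, z axes.
In Python, from workcell import readout, viewer, arm gives the robot as it stands.
- The arm moves only by the shell command python3 -m handwheel 'ROWS' [FORCE]. ROWS is text: rows parted by semicolons, each of 7 numbers parted by spaces: the turn, a rotation vector about the tool's x, y, z in units of 5 degrees (1.0 is 5 degrees), then the shift along the tool's x, y, z in units of 30 mm (1.0 is 30 mm), then the closure, from 0 (fully open) to 1 (shut). A call has 1 to 8 rows; each row shifts and turns the commanded pose from where the row before left it, along the tool's axes as they then stand; what a row does not reach is not made up. A row lasts 1/10 s, in which the tool goes at most 50 mm and 8.59 degrees, less where a joint would pass 70% of its speed; a pose out of reach is approached as far as the arm can. A call is refused whole if a number of a shift passes 1 or a number of a turn 1, either way. A call with a gripper value outside its range is refused whole. The fingers move at their own pace and stop on an object; FORCE is the grip in N (left out, the last holds). Time passes only in rows, so rows that do not move let the fingers close. It gives the time, the measured TCP pose, the force and the opening at its end, in the units of the state.
- readout.state(): the state, without advancing time (a new reading comes with each control period).
- viewer.camera(name): name is "scene" or "top" or "wrist"; returns (picture, depth): 384x512x3 uint8, red, green, blue; 384x512 float32, mm along the optical axis (not along the pixel's ray), 0 where there is no reading.
- viewer.get_calibration(name): a dict with "K" (3x3 intrinsics, pixels), "dist_coeffs" ([k1, k2, p1, p2, k3] as OpenCV has them; the pictures are not rectified), "rvec" (rotation vector, rad) and "tvec" (3), from world to camera coordinates, as OpenCV has them; the wrist camera has in their place "T_tool_cam" (4x4, takes a point from camera to tool coordinates, whose origin is the TCP and whose axes are the tool frame's). Camera axes: x right, y down, z forward; pixel columns grow to the right and rows downward; lengths in mm; the calibration is good to about 2 mm. A picture is of the moment at which its call begins: read the wrist's pose just before it. get_calibration takes no time and is no camera call.
- arm.hand_in(): hands the job in, once; it reports no verdict.
The state is a dict: "clock": time; "qpos": joint angles; "joint_vel": joint speeds; "tau": joint torques, N m; "ee_pos": TCP position; "ee_rot": TCP orientation; "contact_force": force on the tool from outside, world axes, zero at the start; "moment": the same for the moment, N m; "finger_gap": finger opening in mm.
Only numpy, scipy, OpenCV 4.12 (cv2) and the standard library are available. Lean on these libraries where they do the work, as an engineer would, in place of code of your own. Each camera call takes 0.05 s, during which the arm holds its last target.

## Working session

There is one attempt and no reset: what is moved stays moved. The work goes in short steps, Python scripts to look and compute and a shell command to move; the robot and the scene stay as the last step left them, time stands still between calls to the robot, and variables do not carry over. Pictures are saved under pics/ and viewed, and the job is handed in when it is done.

```bash
ls; mkdir -p pics; python3 - <<'E'
from workcell import readout, viewer, arm
import cv2
s=readout.state(); print(s)
for n in ["scene","top","wrist"]:
    p,d=viewer.camera(n)
    cv2.imwrite(f"pics/{n}0.png",cv2.cvtColor(p,cv2.COLOR_RGB2BGR))
    import numpy as np; np.save(f"pics/{n}0.npy",d)
    print(n,viewer.get_calibration(n))
E
```

```text
pics
{'clock': 0.0, 'qpos': array([-1.17860593,  0.33284196, -0.06467953,  1.46095949,  0.02156893,
        1.34988162, -0.08849101]), 'joint_vel': array([-9.14460997e-04, -1.28747457e-05,  4.93353985e-04,  1.55095714e-03,
        3.50928804e-04,  2.42048241e-03, -1.73679327e-04]), 'tau': array([-9.65161853e-04, -6.23255253e+01,  2.40183261e-02, -3.89900208e+01,
       -6.14945032e-02,  3.96586081e-02,  2.04140911e-04]), 'ee_pos': array([251.72376915, 571.64067785, 221.76387433]), 'ee_rot': array([[ 9.15202508e-01, -5.24121530e-04,  4.02993914e-01],
       [-4.02994253e-01, -1.29445517e-03,  9.15201593e-01],
       [ 4.19806979e-05, -9.99999025e-01, -1.39590658e-03]]), 'contact_force': array([ 0.63844107, -0.34510326, -0.2222644 ]), 'moment': array([-0.06253838,  0.00611963,  0.00672813]), 'finger_gap': 87.11010183694631}
scene {'K': array([[432.81071755,   0.        , 256.1752614 ],
       [  0.        , 432.81071755, 200.68734043],
       [  0.        ,   0.        ,   1.        ]]), 'dist_coeffs': array([-0.08259924,  0.        ,  0.        ,  0.        ,  0.        ]), 'rvec': ar
[... 391 characters left out ...]
2.131021  ,  0.22931412]), 'tvec': array([  64.46775569,  520.96147453, 2041.49255082])}
wrist {'K': array([[289.69290008,   0.        , 255.2313756 ],
       [  0.        , 289.69290008, 194.43316046],
       [  0.        ,   0.        ,   1.        ]]), 'dist_coeffs': array([-0.05229456,  0.        ,  0.        ,  0.        ,  0.        ]), 'T_tool_cam': array([[ 3.28355965e-04,  9.61850887e-01,  2.73574055e-01,
        -7.52702012e+01],
       [-3.25545187e-04, -2.73573953e-01,  9.61850917e-01,
        -1.63161461e+02],
       [ 9.99999893e-01, -4.04890203e-04,  2.23296287e-04,
        -4.68762917e-01],
       [ 0.00000000e+00,  0.00000000e+00,  0.00000000e+00,
         1.00000000e+00]])}
```

View pics/scene0.png

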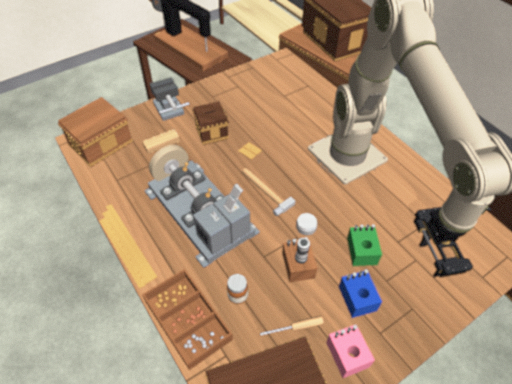

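View pics/top0.png

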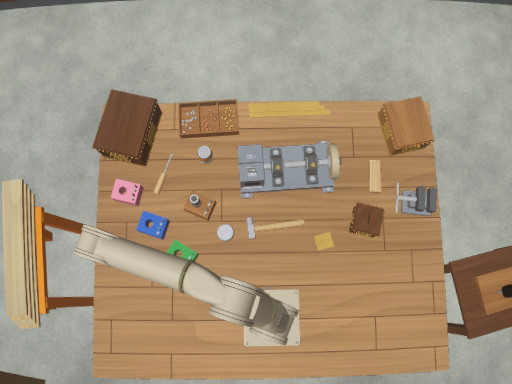

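View pics/wrist0.png

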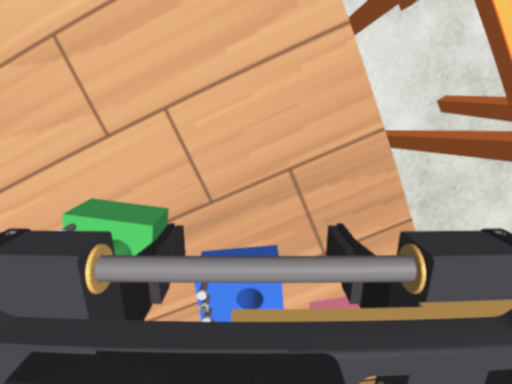

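The top view shows the spindle around (287,168), with its wheel on the right at (335,160). The gun is in the brown block at (200,203). Next I'll enlarge these areas and measure.

```bash
cat > h.py <<'E'
import numpy as np, cv2
from workcell import readout, viewer, arm
from scipy.spatial.transform import Rotation as R
def ext(n,s=None):
    c=viewer.get_calibration(n)
    if n=="wrist":
        T=np.eye(4);T[:3,:3]=s['ee_rot'];T[:3,3]=s['ee_pos'];return c,T@c['T_tool_cam']
    M=np.eye(4);M[:3,:3]=cv2.Rodrigues(c['rvec'])[0];M[:3,3]=c['tvec'];return c,np.linalg.inv(M)
def pt(n,u,v,d,s=None):
    c,T=ext(n,s);x=cv2.undistortPoints(np.array([[[u,v]]],float),c['K'],c['dist_coeffs'])[0,0]
    return (T@np.array([x[0]*d,x[1]*d,d,1]))[:3]
def atz(n,u,v,z,s=None):
    c,T=ext(n,s);a=pt(n,u,v,1.,s);o=T[:3,3];r=a-o;return o+r*(z-o[2])/r[2]
def proj(n,P,s=None):
    c,T=ext(n,s);M=np.linalg.inv(T);return cv2.projectPoints(np.asarray(P,float).reshape(-1,1,3),cv2.Rodrigues(M[:3,:3])[0],M[:3,3],c['K'],c['dist_coeffs'])[0][:,0]
def cloud(n,d,s=None):
    c,T=ext(n,s);h,w=d.shape
    g=np.stack(np.meshgrid(np.arange(w),np.arange(h)),-1).reshape(-1,1,2).astype(float)
    x=cv2.undistortPoints(g,c['K'],c['dist_coeffs'])[:,0];dd=d.reshape(-1)
    P=np.c_[x*dd[:,None],dd]@T[:3,:3].T+T[:3,3];P[dd<=0]=np.nan
    return P.reshape(h,w,3)
def snap(n,name):
    s=readout.state();p,d=viewer.camera(n);b=cv2.cvtColor(p,cv2.COLOR_RGB2BGR)
    cv2.imwrite(f"pics/{name}.png",b);np.save(f"pics/{name}.npy",d);np.savez(f"pics/{name}_s.npz",ee_pos=s['ee_pos'],ee_rot=s['ee_rot']);return s,b,d
def crop(name,x0,y0,x1,y1,out,k):
    b=cv2.imread(f"pics/{name}.png")[y0:y1,x0:x1];cv2.imwrite(f"pics/{out}.png",cv2.resize(b,None,fx=k,fy=k,interpolation=cv2.INTER_CUBIC))
E
python3 - <<'E'
from h import *
crop("top0",230,130,350,205,"c1",6)
crop("scene0",140,135,265,265,"c2",4.5)
crop("top0",170,180,240,235,"c3",8)
T=np.load("pics/top0.npy");C=cloud("top",T)
S=np.load("pics/scene0.npy");Cs=cloud("scene",S)
for n,CC,L in(("top",C,[(280,300),(250,155),(195,200),(277,167),(312,164)]),("scene",Cs,[(302,245),(230,200)])):
    for u,v in L: print(n,u,v,CC[v,u].round(1))
E
```

```text
top 280 300 [ 70.4 -38.7   6.8]
top 250 155 [644.4  76.3 178.2]
top 195 200 [468.5 297.9 155.4]
top 277 167 [601.8 -32.4 145.3]
top 312 164 [ 619.9 -178.9  117.5]
scene 302 245 [485.9 309.7 159.3]
scene 230 200 [585.4  71.4 189.7]
```

View pics/c1.png

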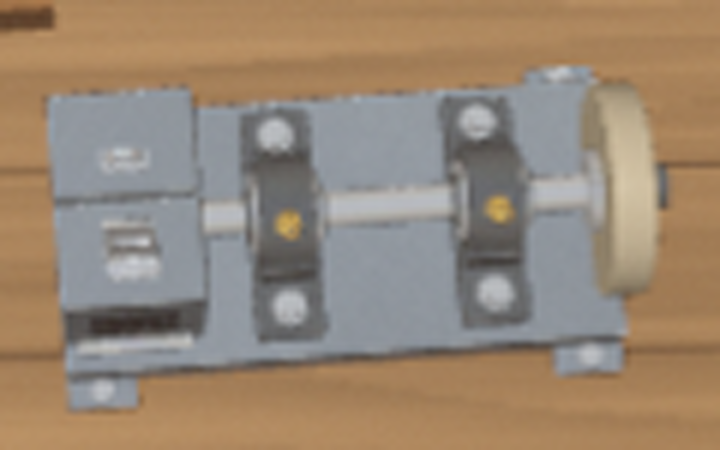

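View pics/c2.png

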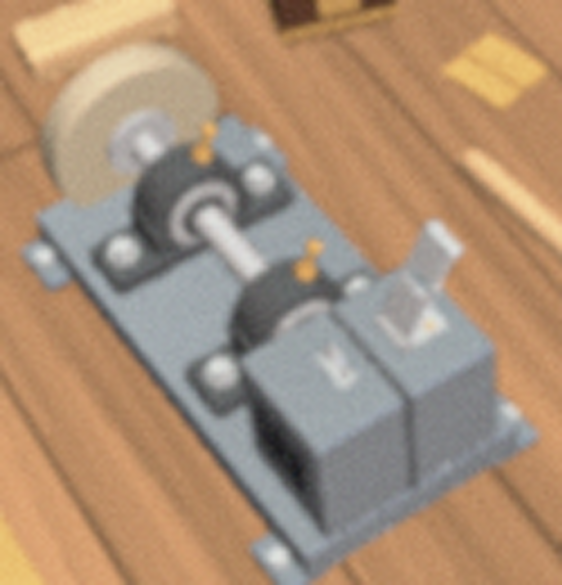

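View pics/c3.png

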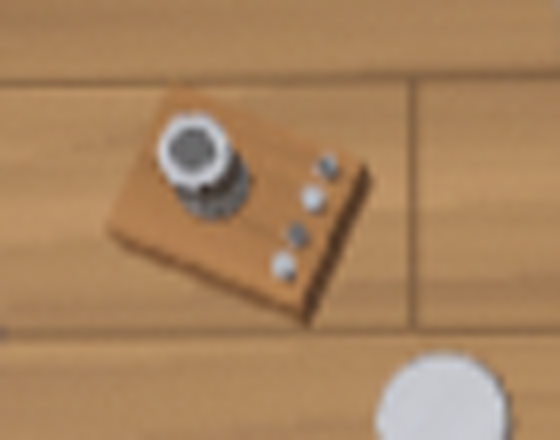

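```bash
python3 - <<'E'
from h import *
o=lambda u,v,k=6,x=230,y=130:(x+(u+.5)/k-.5,y+(v+.5)/k-.5)
n1=atz("top",*o(500,209),142);n2=atz("top",*o(288,224),142);print("nip wheel",n1,"other",n2, np.linalg.norm(n1-n2))
s1=atz("top",*o(600,191),83);print('shaft',s1)
yd=(n2-n1)/np.linalg.norm(n2-n1);print("yaw",np.degrees(np.arctan2(-yd[0],yd[1])))
# scene
q=lambda u,v:o(u,v,4.5,140,135)
print("scene nip",atz("scene",*q(204,152),142),atz("scene",*q(306,268),142))
print("scene heads",atz("scene",*q(207,133),142),atz("scene",*q(315,247),142))
# guard top corners top view
for c in [(48,97),(190,90),(205,298),(62,304)]:print("guard",atz("top",*o(*c),155))
for c in [(245,338),(320,305),(495,350),(318,530)]:print("guard sc",atz("scene",*q(*c),155))
C=cloud("top",np.load("pics/top0.npy"));
for u,v in [(245,158),(255,158),(245,175),(253,176)]:print(C[v,u].round(1))
# bearing bolts
for c in [(276,135),(290,307),(478,121),(495,293)]:print("bolt",atz("top",*o(*c),60))
z=lambda u,v:o(u,v,8,170,180)
for c in [(172,88),(368,175),(308,322),(110,228)]:print("blk",atz("top",*z(*c),66))
print("gun cap",atz("top",*z(192,149),160))
E
```

```text
nip wheel [ 611.51690938 -179.47879831  142.        ] other [602.94449176 -34.9706045  142.        ] 144.76223410791246
shaft [ 639.48258416 -258.29437477   83.        ]
yaw 3.394883103823926
scene nip [ 623.48245275 -163.26836326  142.        ] [615.25778708 -22.166337   142.        ]
scene heads [ 612.30624623 -179.43972195  142.        ] [599.95330137 -35.65688007 142.        ]
guard [691.10765548 126.35089801 155.        ]
guard [694.61730922  29.85442855 155.        ]
guard [549.22370818  22.6041646  155.        ]
guard [546.55833906 118.20341496 155.        ]
guard sc [686.27963109  18.49300974 155.        ]
guard sc [628.15104009  22.02333263 155.        ]
guard sc [547.02525098 122.67595971 155.        ]
guard sc [721.97170837 180.6933052  155.        ]
[638.4  96.7 156.5]
[639.5  56.2 150.3]
[566.9  97.5 159. ]
[561.5  65.5 162.5]
bolt [689.95686582 -32.74821423  60.        ]
bolt [564.37597116 -39.36491577  60.        ]
bolt [ 698.51800424 -177.12509419   60.        ]
bolt [ 572.38119396 -183.98108366   60.        ]
blk [526.47237636 325.04506281  66.        ]
blk [478.67636549 222.360986    66.        ]
blk [401.90539551 253.45084607  66.        ]
blk [452.61311082 356.69971463  66.        ]
gun cap [475.05627409 303.18640667 160.        ]
```

```bash
cat >> h.py <<'E'
a=np.radians(3.4)
SX=np.array([np.cos(a),np.sin(a),0]);SY=np.array([-np.sin(a),np.cos(a),0]);Z=np.array([0,0,1.])
N1=np.array([612,-179.5,142]);O=np.array([633.5,-78.1,0])
def sp(x,y,z):return O+x*SX+y*SY+z*Z
def delta(P,Rt,s=None):
    s=s or readout.state();Rm=s['ee_rot'];t=Rm.T@(np.asarray(P)-s['ee_pos'])
    rv=np.degrees((R.from_matrix(Rm.T@Rt)).as_rotvec())
    print("shift first (tool units)",(t/30).round(2),"turn units",(rv/5).round(2))
    t2=Rt.T@(np.asarray(P)-s['ee_pos']);print("shift after turn",(t2/30).round(2))
DOWN=np.column_stack([np.cross(-Z,SY),-Z,SY])
E
python3 - <<'E'
from h import *
o=lambda u,v,k=6,x=230,y=130:(x+(u+.5)/k-.5,y+(v+.5)/k-.5)
inv=lambda P:np.array([(P-O)@SX,(P-O)@SY,P[2]]).round(1)
print("staple",inv(atz("top",*o(123,158),165)), "hinge?",inv(atz("top",*o(131,228),158)),inv(atz("top",*o(131,268),158)))
C=cloud("scene",np.load("pics/scene0.npy"))
for u,v in [(435,225),(460,245),(435,260),(420,285),(400,290)]:
    x,y=o(u,v,4.5,140,135);print(inv(C[round(y),round(x)]),inv(atz("scene",x,y,158)),inv(atz("scene",x,y,220)))
c,T=ext("top");print("topcam",T[:3,3]);c,T=ext("scene");print(T[:3,3])
print(DOWN);delta([480,80,330],DOWN)
E
```

```text
staple [ 20.  153.2 165. ] hinge? [-27.1 151.3 158. ] [-54.6 153.4 158. ]
[-69.8 142.7 230.5] [-105.7   90.9  158. ] [-76.4 134.5 220. ]
[-75.2 166.3 230.4] [-109.1  117.   158. ] [-79.6 159.1 220. ]
[-60.7 154.7 215.4] [-86.6 117.5 158. ] [-58.4 159.6 220. ]
[-66.1 128.1 155.2] [-64.8 129.7 158. ] [-37.9 171.1 220. ]
[-36.9 144.4 188.6] [-50.9 125.  158. ] [-24.8 166.6 220. ]
topcam [  87.03112595   74.32579677 2104.79216161]
[ 986.43456638  793.88970496 1236.3922356 ]
[[ 0.99823983 -0.         -0.05930637]
 [ 0.05930637 -0.          0.99823983]
 [-0.         -1.          0.        ]]
shift first (tool units) [ 13.57  -3.59 -11.94] turn units [ 0.01 -5.43 -0.  ]
shift after turn [  6.62  -3.6  -16.81]
```

```bash
python3 -m handwheel '0 -1 0 0 -1 0 0;0 -1 0 0 -1 0 0;0 -1 0 0 -1 0 0;0 -1 0 0 -1 0 0;0 -1 0 0 -0.3 0 0;0 -0.43 0 1 0 -1 0;0 0 0 1 0 -1 0;0 0 0 1 0 -1 0' 60;  python3 -c "
from h import *
delta([545,300,350],DOWN)"
```

```text
clock: 0.95
ee_pos: [346.8, 485.2, 351.3]
ee_rot: [[0.998, -0.0, -0.06], [0.06, -0.0, 0.998], [-0.0, -1.0, -0.0]]
contact_force: [0.4, 1.0, 0.4]
finger_gap: 86.8
shift first (tool units) [ 6.23  0.05 -6.56] turn units [ 0.    0.01 -0.  ]
shift after turn [ 6.23  0.04 -6.55]
```

```bash
python3 -m handwheel '0 0 0 1 0 -1 0;0 0 0 1 0 -1 0;0 0 0 1 0 -1 0;0 0 0 1 0 -1 0;0 0 0 1 0 -1 0;0 0 0 1 0 -1 0;0 0 0 0 0 -0.5 0;0 0 0 0 0 0 0';  python3 -c "
from h import *
s,b,d=snap('wrist','w1')
delta(sp(55,60,370),DOWN)"
```

```text
clock: 1.75
ee_pos: [538.3, 299.5, 351.4]
ee_rot: [[0.999, 0.0, -0.055], [0.055, -0.001, 0.999], [-0.0, -1.0, -0.001]]
contact_force: [0.4, 0.5, 0.1]
finger_gap: 87.3
shift first (tool units) [  4.31  -0.62 -10.83] turn units [-0.   -0.02 -0.  ]
shift after turn [  4.29  -0.62 -10.83]
```

View pics/w1.png

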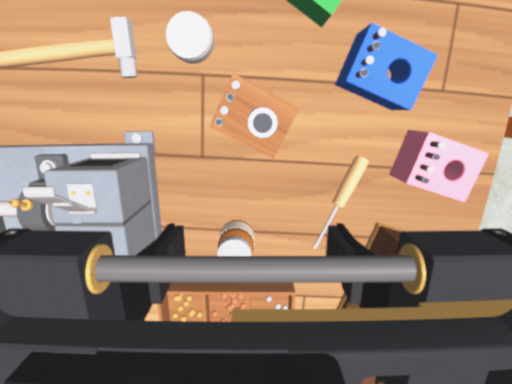

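```bash
python3 -m handwheel '0 0 0 0.6 -0.1 -1 0;0 0 0 0.6 -0.1 -1 0;0 0 0 0.6 -0.1 -1 0;0 0 0 0.6 -0.1 -1 0;0 0 0 0.6 -0.1 -1 0;0 0 0 0.6 -0.1 -1 0;0 0 0 0.6 0 -1 0;0 0 0 0.1 0 -1 0';python3 -m handwheel '0 0 0 0 0 -1 0;0 0 0 0 0 -1 0;0 0 0 0 0 -0.8 0;0 0 0 0 0 0 0';  python3 -c "
from h import *
crop('w1',200,65,310,165,'c4',6)
s,b,d=snap('wrist','w2')
"
```

```text
clock: 2.6
ee_pos: [680.8, 71.9, 368.4]
ee_rot: [[0.998, -0.001, -0.062], [0.062, 0.001, 0.998], [-0.001, -1.0, 0.001]]
contact_force: [0.4, 0.2, -1.2]
finger_gap: 86.7
clock: 3.0
ee_pos: [684.9, -15.7, 369.5]
ee_rot: [[0.998, -0.0, -0.056], [0.056, -0.001, 0.998], [-0.0, -1.0, -0.001]]
contact_force: [-0.4, -0.5, 0.1]
finger_gap: 87.3
```

View pics/w2.png

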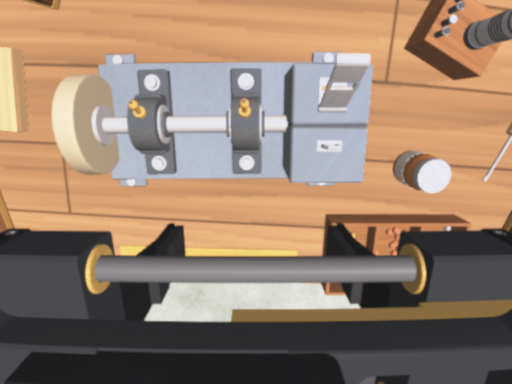

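View pics/c4.png

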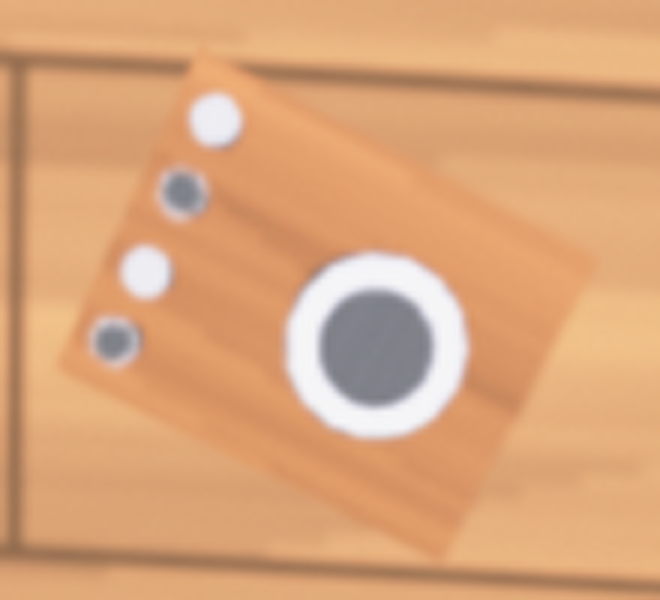

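```bash
python3 - <<'E'
from h import *
def L(n):
    z=np.load(f"pics/{n}_s.npz");return {'ee_pos':z['ee_pos'],'ee_rot':z['ee_rot']}
o=lambda u,v,k=6,x=200,y=65:(x+(u+.5)/k-.5,y+(v+.5)/k-.5)
s1=L("w1")
print("cap",atz("wrist",*o(376,346),160,s1))
K=[atz("wrist",*o(*c),66,s1) for c in [(200,50),(598,262),(442,558),(60,365)]]
print(np.array(K).round(1),np.mean(K,0)); 
K=np.array(K);y=(K[1]+K[2]-K[0]-K[3]);y/=np.linalg.norm(y);print("blk y",y,"hole",np.mean(K,0)+12*y,[np.linalg.norm(K[i]-K[(i+1)%4]) for i in range(4)])
crop("w2",90,50,380,190,"c5",2.7)
crop("w2",110,70,190,130,"c6",9)
crop("w2",290,40,380,160,"c7",5)
print(L("w2"))
E
```

```text
cap [473.91201816 303.99597283 160.        ]
[[409.1 259.6  66. ]
 [453.3 360.2  66. ]
 [529.4 326.6  66. ]
 [485.7 227.   66. ]] [469.37696083 293.36408533  66.        ]
blk y [0.40183371 0.91571266 0.        ] hole [474.19896537 304.3526372   66.        ] [np.float64(109.88294925051473), np.float64(83.1554386083398), np.float64(108.80790702935383), np.float64(83.22243999631041)]
{'ee_pos': array([684.87738079, -15.65527371, 369.52346846]), 'ee_rot': array([[ 9.98409644e-01, -1.03753984e-04, -5.63752813e-02],
       [ 5.63751733e-02, -8.49193291e-04,  9.98409294e-01],
       [-1.51462453e-04, -9.99999634e-01, -8.41993623e-04]])}
```

View pics/c6.png

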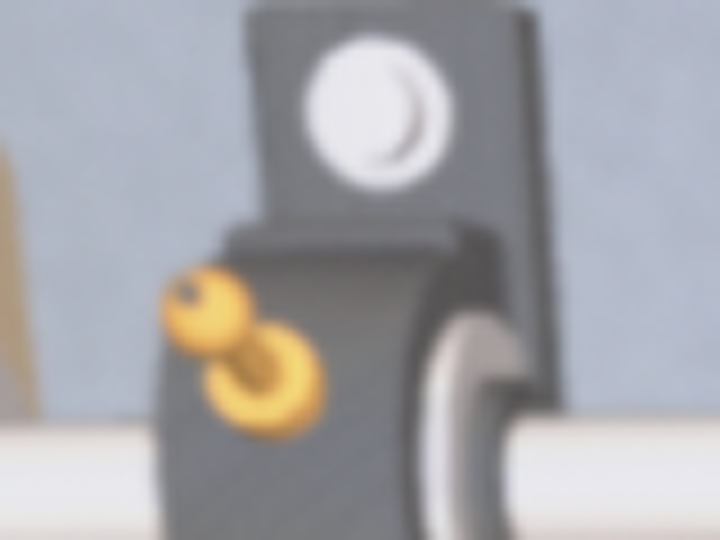

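View pics/c7.png

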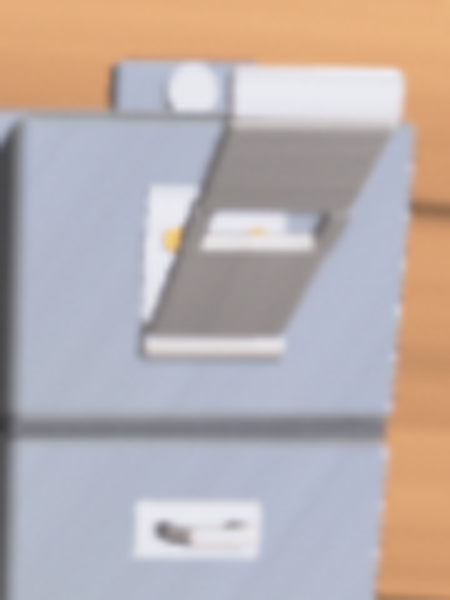

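```bash
python3 - <<'E'
from h import *
z=np.load(f"pics/w2_s.npz");s={'ee_pos':z['ee_pos'],'ee_rot':z['ee_rot']}
inv=lambda P:np.array([(P-O)@SX,(P-O)@SY,P[2]]).round(1)
o=lambda u,v,k,x,y:(x+(u+.5)/k-.5,y+(v+.5)/k-.5)
n=atz("wrist",*o(207,311,9,110,70),142,s);print("nip",n,inv(n))
h=lambda u,v,zz:inv(atz("wrist",*o(u,v,5,290,40),zz,s))
print("staple base",h(198,530,157),"hinge",h(145,347,158.5),h(284,347,158.5))
for ang in np.arange(1.9,2.46,.1):
    P=[sp(-27+90*np.cos(ang),152.5+y,158.5+90*np.sin(ang)) for y in(-17,17)]
    print(ang.round(1),[((np.array(p)-[290,40]+.5)*5).round() for p in proj("wrist",P,s)])
# shaft line both views
for c in [(104,125),(285,124)]:print("shaft",atz("wrist",*c,83,s))
C=cloud("wrist",np.load("pics/w2.npy"),s)
for u,v in [(350,60),(345,82),(335,104)]:print(inv(C[v,u]))
print(s['ee_pos'])
E
```

```text
nip [ 607.09394802 -180.85792724  142.        ] [ -32.5 -101.   142. ]
staple base [ 21.1 154.7 157. ] hinge [-24.5 138.2 158.5] [-24.7 173.2 158.5]
1.9 [array([234., 169.]), array([413., 172.])]
2.0 [array([232., 125.]), array([410., 127.])]
2.1 [array([229.,  84.]), array([405.,  86.])]
2.2 [array([224.,  47.]), array([399.,  49.])]
2.3 [array([219.,  14.]), array([391.,  17.])]
2.4 [array([212., -13.]), array([382., -10.])]
shaft [ 639.58376272 -251.39845234   83.        ]
shaft [624.03143175  25.69942308  83.        ]
[-70.  151.3 231.4]
[-56.7 169.2 158.3]
[-30.3 155.4 170.1]
[684.87738079 -15.65527371 369.52346846]
```

```bash
python3 - <<'E'
from h import *
s=readout.state()
delta(sp(-100,154.5,300),DOWN)
h=np.array([-26,158.5])
for t in [2.03,1.8,1.57,1.4,1.2,1.0,.8,.6,.4,.2,0]:
    p=h+79*np.array([np.cos(t),np.sin(t)])+2*np.array([-np.sin(t),np.cos(t)])-[9.5,0];print(t,p.round(1))
E
```

```text
shift first (tool units) [-5.18  2.32  3.09] turn units [-0.01 -0.01 -0.  ]
shift after turn [-5.17  2.32  3.09]
2.03 [-72.3 228.4]
1.8 [-55.4 235. ]
1.57 [-37.4 237.5]
1.4 [-24.  236.7]
1.2 [ -8.7 232.9]
1.0 [  5.5 226.1]
0.8 [ 18.1 216.6]
0.6 [ 28.6 204.8]
0.4 [ 36.5 191.1]
0.2 [ 41.5 176.2]
0 [ 43.5 160.5]
```

```bash
python3 -m handwheel '0 0 0 -1 0 0 1;0 0 0 -1 0 0.5 1;0 0 0 -1 0 0.6 1;0 0 0 -1 0.3 1 1;0 0 0 -1 1 1 1;0 0 0 -0.15 1 0 1;0 0 0 0 0 0 1' 30; python3 -c "
from h import *
delta(sp(-100,154.5,226),DOWN)
snap('scene','s3');crop('s3',160,100,330,260,'c8',4)"
```

```text
clock: 3.75
ee_pos: [523.7, 72.2, 298.7]
ee_rot: [[0.998, -0.005, -0.065], [0.065, -0.0, 0.998], [-0.005, -1.0, 0.0]]
contact_force: [0.0, 0.2, -0.0]
finger_gap: 39.1
shift first (tool units) [ 0.04  2.42 -0.07] turn units [-0.    0.06 -0.06]
shift after turn [ 0.02  2.42 -0.07]
```

View pics/c8.png

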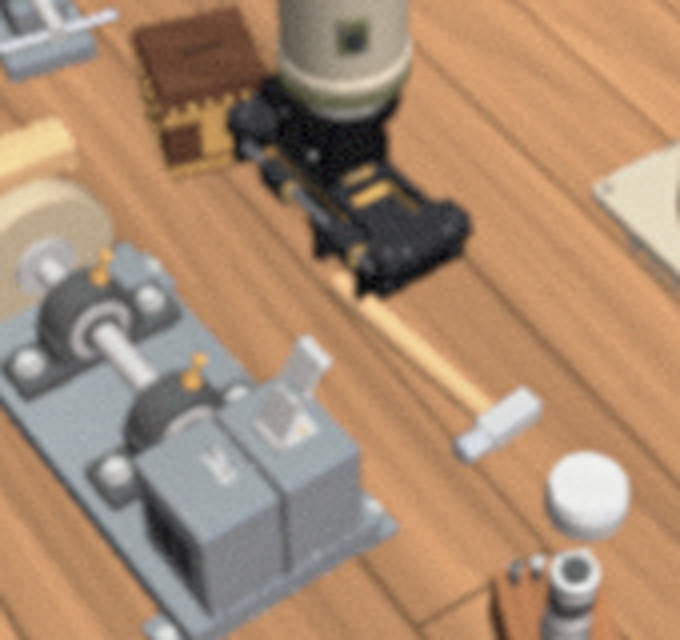

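```bash
python3 -m handwheel '0 0 0 0 1 0 1;0 0 0 0 1 0 1;0 0 0 0 0.4 0 1;0 0 0 0 0 0 1;0 0 0 0 0 0 1;0 0 0 0 0 0 1' 30; python3 -c "
from h import *
delta(sp(-72,154.5,226),DOWN)
snap('scene','s4');crop('s4',160,100,330,260,'c9',4)"
```

```text
clock: 4.4
ee_pos: [527.6, 69.3, 231.5]
ee_rot: [[0.998, 0.003, -0.059], [0.059, 0.001, 0.998], [0.003, -1.0, 0.001]]
contact_force: [-0.0, 0.1, -0.1]
finger_gap: 0.3
shift first (tool units) [0.83 0.19 0.04] turn units [-0.01 -0.    0.03]
shift after turn [0.83 0.18 0.04]
```

View pics/c9.png

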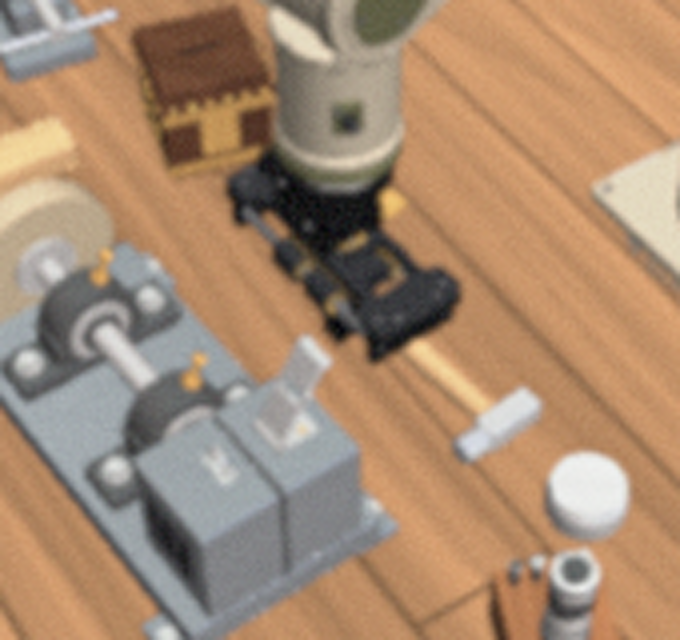

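```bash
python3 -m handwheel '0 0 0 0.4 0 0 1;0 0 0 0.4 0 0 1;0 0 0 0.4 -0.05 0 1;0 0 0 0.4 -0.05 0 1;0 0 0 0.4 -0.05 0 1;0 0 0 0 0 0 1' 30; python3 -c "
from h import *
s=readout.state();P=s['ee_pos'];print([(P-O)@SX,(P-O)@SY,P[2]],s['contact_force'])
snap('scene','s5');crop('s5',160,100,330,260,'c10',4)"
```

```text
clock: 5.05
ee_pos: [594.4, 73.3, 244.7]
ee_rot: [[0.998, 0.021, -0.059], [0.058, 0.004, 0.998], [0.021, -1.0, 0.003]]
contact_force: [0.7, -1.2, 49.0]
finger_gap: 0.4
[np.float64(-30.100500649042896), np.float64(153.40642442829457), np.float64(244.73603357857976)] [ 0.73162226 -1.1702972  49.01506115]
```

View pics/c10.png

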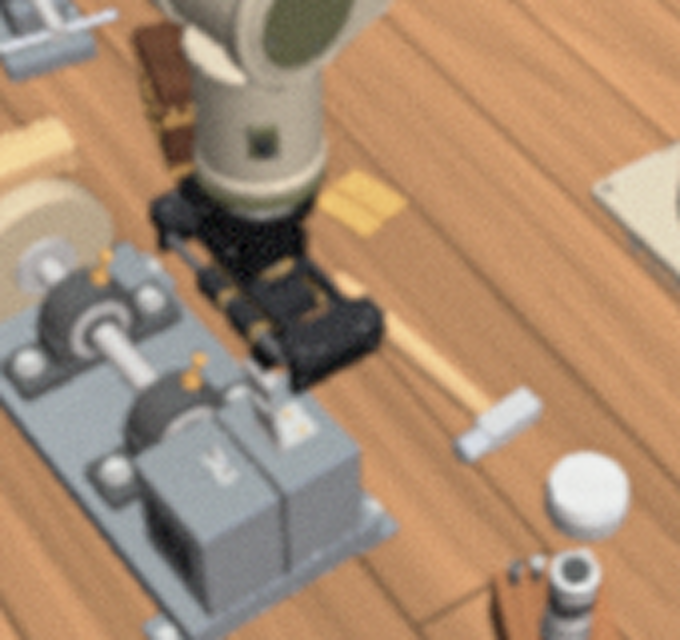

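```bash
python3 -m handwheel '0 0 0 0 -0.4 0 1;0 0 0 -0.3 -0.5 0 1;0 0 0 -0.8 0 0 1;0 0 0 -0.8 0 0 1;0 0 0 0 0 0 1' 30; python3 -c "
from h import *
s=readout.state();P=s['ee_pos'];print([(P-O)@SX,(P-O)@SY,P[2]],s['contact_force'])
snap('scene','s6');crop('s6',200,160,260,220,'c11',10)"
```

```text
clock: 5.6
ee_pos: [527.6, 69.2, 261.8]
ee_rot: [[0.998, -0.001, -0.059], [0.059, 0.0, 0.998], [-0.001, -1.0, 0.0]]
contact_force: [0.2, 0.3, 0.0]
finger_gap: 0.2
[np.float64(-96.97893373089222), np.float64(153.30027821933874), np.float64(261.8212843114622)] [0.21186545 0.32495608 0.01757143]
```

View pics/c11.png

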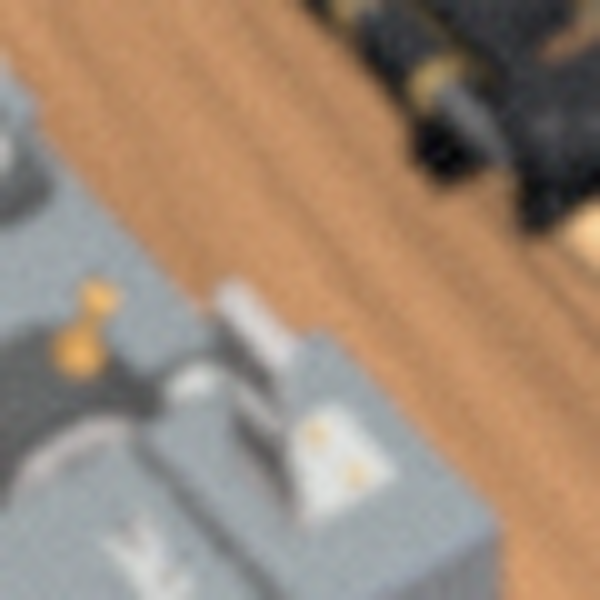

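```bash
python3 - <<'E'
from h import *
for ang in np.arange(1.2,2.1,.1):
    P=[sp(-26+90*np.cos(ang),154.5+y,158.5+90*np.sin(ang)) for y in(-17,17)]
    print(ang.round(1),[((np.array(p)-[200,160]+.5)*10).round() for p in proj("scene",P)])
P=[sp(-26,154.5+y,158.5) for y in(-17,17)];print([((np.array(p)-[200,160]+.5)*10).round() for p in proj("scene",P)])
delta(sp(-85,154.5,222),DOWN)
E
```

```text
1.2 [array([144., 337.]), array([208., 409.])]
1.3 [array([167., 317.]), array([232., 389.])]
1.4 [array([191., 299.]), array([257., 371.])]
1.5 [array([216., 283.]), array([281., 354.])]
1.6 [array([241., 269.]), array([306., 340.])]
1.7 [array([266., 257.]), array([331., 327.])]
1.8 [array([290., 246.]), array([356., 317.])]
1.9 [array([314., 239.]), array([380., 309.])]
2.0 [array([337., 233.]), array([403., 303.])]
[array([248., 457.]), array([310., 527.])]
shift first (tool units) [0.36 1.33 0.04] turn units [-0.01  0.    0.  ]
shift after turn [0.36 1.33 0.04]
```

```bash
python3 -m handwheel '0 0 0 0.2 0.7 0 1;0 0 0 0.1 0.63 0 1;0 0 0 0 0 0 1;0 0 0 0.6 0 0 1;0 0 0 0.6 0 0 1;0 0 0 0.6 0 0 1;0 0 0 0.3 0 0 1;0 0 0 0 0 0 1' 30; python3 -c "
from h import *
s=readout.state();P=s['ee_pos'];print([(P-O)@SX,(P-O)@SY,P[2]],s['contact_force'])
snap('scene','s7');crop('s7',200,160,260,220,'c12',10)"
```

```text
clock: 6.45
ee_pos: [602.1, 73.6, 221.3]
ee_rot: [[0.998, -0.0, -0.059], [0.059, -0.0, 0.998], [-0.0, -1.0, -0.0]]
contact_force: [-0.1, -0.3, -0.5]
finger_gap: 0.6
[np.float64(-22.32890366887411), np.float64(153.2584182811383), np.float64(221.34395287796755)] [-0.12751187 -0.25475516 -0.53766517]
```

View pics/c12.png

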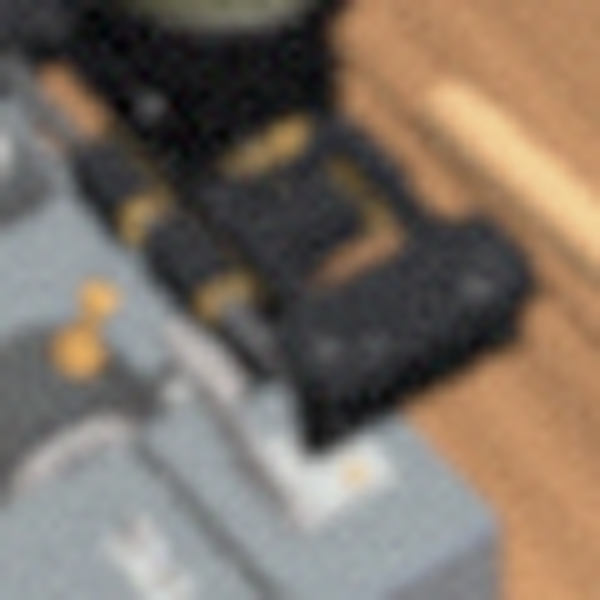

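```bash
python3 -m handwheel '0 0 0 0.47 0 0 1;0 0 0 0.43 0.13 0 1;0 0 0 0.37 0.27 0 1;0 0 0 0.3 0.33 0 1;0 0 0 0.23 0.4 0 1;0 0 0 0.15 0.43 0 1;0 0 0 0 0 0 1;0 0 0 0 0 0 1' 30; python3 -c "
from h import *
s=readout.state();P=s['ee_pos'];print([(P-O)@SX,(P-O)@SY,P[2]],s['contact_force'])
snap('scene','s8');crop('s8',195,160,265,230,'c13',10)"
```

```text
clock: 7.3
ee_pos: [659.5, 76.9, 174.0]
ee_rot: [[0.998, -0.001, -0.059], [0.059, -0.0, 0.998], [-0.001, -1.0, -0.0]]
contact_force: [-0.7, -0.0, 0.5]
finger_gap: 0.2
[np.float64(35.133283057186375), np.float64(153.18274920041023), np.float64(173.96478374205813)] [-0.74854669 -0.00818418  0.45668197]
```

View pics/c13.png

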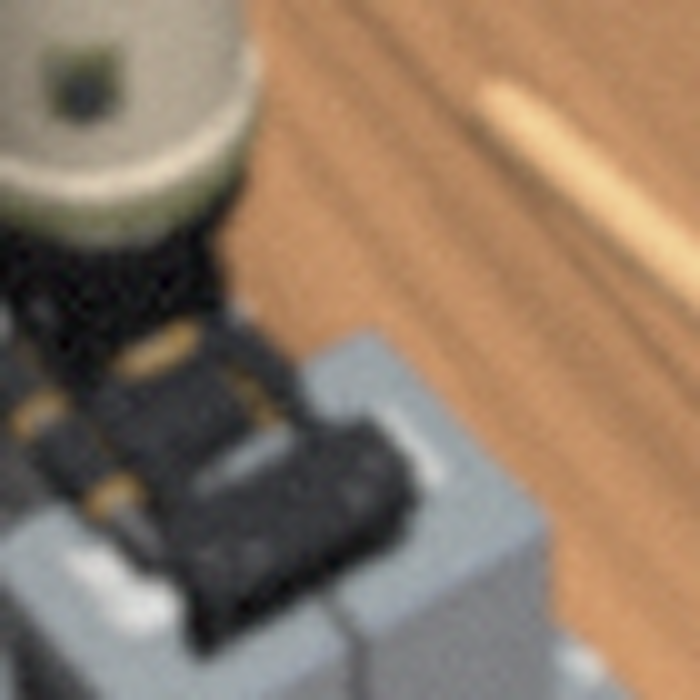

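```bash
python3 -m handwheel '0 0 0 0.25 0.1 0 1;0 0 0 0 0.2 0 1;0 0 0 0 0.15 0 1;0 0 0 0 0.1 0 1;0 0 0 0 0 0 1' 30
```

```text
clock: 7.85
ee_pos: [667.6, 77.5, 160.7]
ee_rot: [[0.998, 0.002, -0.059], [0.059, 0.001, 0.998], [0.002, -1.0, 0.001]]
contact_force: [-8.4, -1.6, 19.0]
finger_gap: 0.3
```

```bash
python3 -m handwheel '0 0 0 -0.05 0.05 0 1;0 0 0 0 0 0 1' 30;python3 -m handwheel '0 0 0 0 -0.5 0 1;0 0 0 0 -1 0 0.6;0 0 0 0 -1 0 0;0 0 0 0 -1 0 0;0 0 0 0 0 0 0' ; python3 -c "
from h import *
s=readout.state();P=s['ee_pos'];print([(P-O)@SX,(P-O)@SY,P[2]],s['contact_force'])
delta(sp(20,100,300),DOWN)
snap('scene','s9');crop('s9',195,160,265,230,'c14',10)
snap('wrist','w9')"
```

```text
clock: 8.05
ee_pos: [667.5, 77.5, 160.7]
ee_rot: [[0.998, 0.006, -0.059], [0.059, 0.001, 0.998], [0.006, -1.0, 0.001]]
contact_force: [-4.7, -2.3, 22.6]
finger_gap: 0.5
clock: 8.55
ee_pos: [667.4, 77.5, 266.4]
ee_rot: [[0.998, 0.007, -0.059], [0.059, 0.001, 0.998], [0.007, -1.0, 0.001]]
contact_force: [1.2, -0.5, 0.2]
finger_gap: 24.4
[np.float64(43.03545066020004), np.float64(153.2697809158106), np.float64(266.4120354109642)] [ 1.22588293 -0.45102215  0.19886276]
shift first (tool units) [-0.76 -1.13 -1.77] turn units [-0.01 -0.    0.08]
shift after turn [-0.77 -1.12 -1.78]
```

View pics/c14.png

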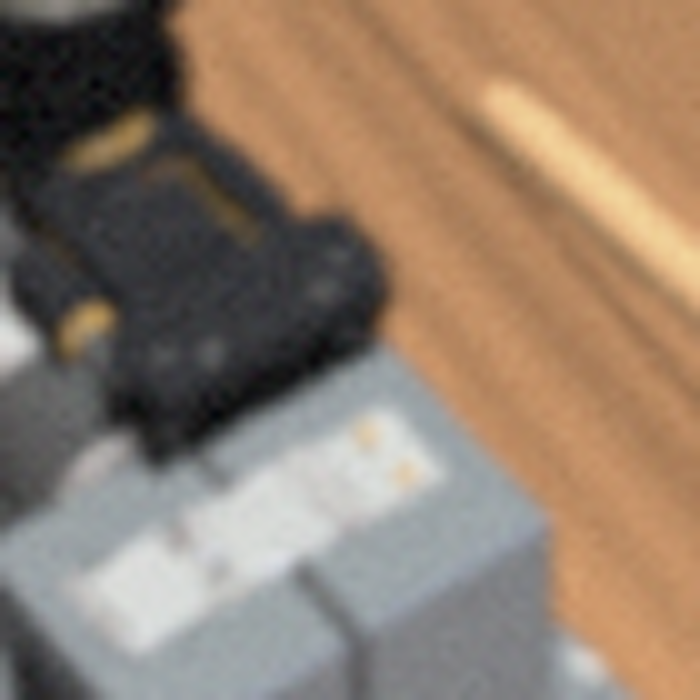

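View pics/w9.png

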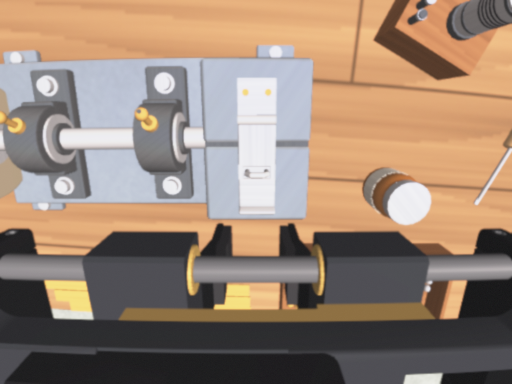

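```bash
python3 -m handwheel '0 0 0 -0.3 -0.5 -1 0;0 0 0 -0.3 -0.4 -1 0;0 0 0 -0.3 0 -1 0;0 0 0 -0.3 0 -1 0;0 0 0 -0.3 0 -1 0;0 0 0 -0.3 0 -1 0;0 0 0 -0.2 0 -1 0;0 0 0 0 0 -1 0';python3 -m handwheel '0 0 0 0 0 -0.4 0;0 0 0 0 0 0 0;0 0 0 0 0 0 0;0 0 0 0 0 0 0'; python3 -c "
from h import *
s,b,d=snap('wrist','w10'); print(s['ee_pos'],s['ee_rot'],s['joint_vel'].round(3))
"
```

```text
clock: 9.45
ee_pos: [618.9, -167.0, 287.1]
ee_rot: [[0.998, -0.002, -0.059], [0.059, 0.001, 0.998], [-0.002, -1.0, 0.001]]
contact_force: [0.6, -0.8, 0.7]
finger_gap: 85.8
clock: 9.85
ee_pos: [621.1, -175.6, 288.0]
ee_rot: [[0.998, -0.0, -0.062], [0.062, 0.001, 0.998], [-0.0, -1.0, 0.001]]
contact_force: [0.3, -0.1, 0.4]
finger_gap: 86.8
[ 621.13709381 -175.55263537  288.03049505] [[ 9.98101341e-01 -4.09794481e-04 -6.15917644e-02]
 [ 6.15921797e-02  1.09262221e-03  9.98100801e-01]
 [-3.41719670e-04 -9.99999319e-01  1.11578783e-03]] [ 0.    -0.004  0.006 -0.004  0.002  0.     0.002]
```

View pics/w10.png

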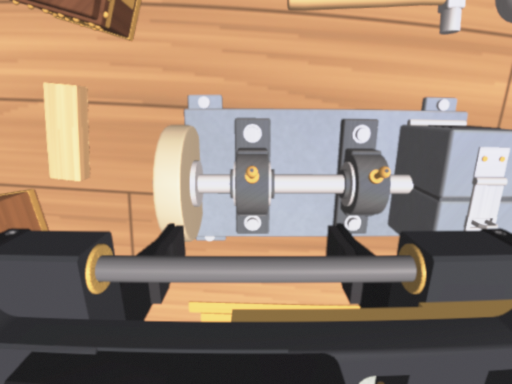

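```bash
python3 - <<'E'
from h import *
crop("w10",225,110,280,240,"c15",5)
crop("w10",235,155,275,195,"c16",14)
E
```

```text
(no output)
```

View pics/c15.png

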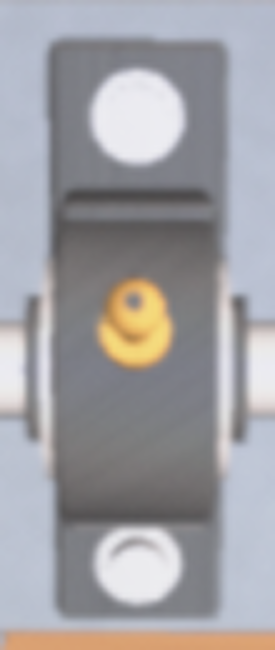

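View pics/c16.png

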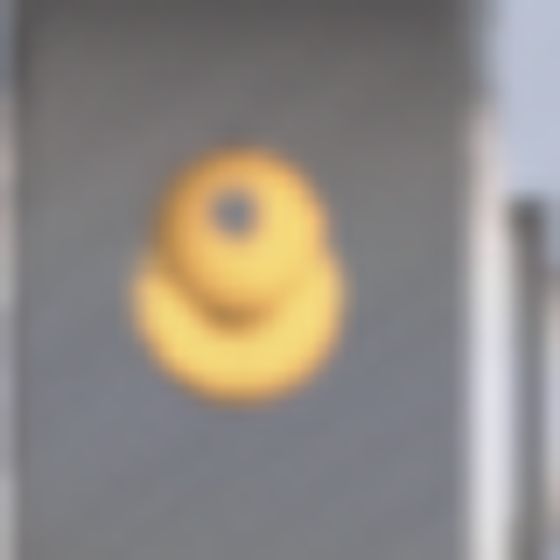

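```bash
python3 - <<'E'
from h import *
def L(n):
    z=np.load(f"pics/{n}_s.npz");return {'ee_pos':z['ee_pos'],'ee_rot':z['ee_rot']}
inv=lambda P:np.array([(P-O)@SX,(P-O)@SY,P[2]]).round(1)
o=lambda u,v,k,x,y:(x+(u+.5)/k-.5,y+(v+.5)/k-.5)
s=L("w10")
n=atz("wrist",*o(244,232,14,235,155),142,s);print("nip",n,inv(n))
# shaft line
for u,v in [(215,183.5),(310,184)]:print("shaft",atz("wrist",u,v,83,s))
print("bolts",[atz("wrist",*o(*c,5,225,110),60,s) for c in [(138,115),(138,565)]])
print("caps w10 gap", proj("wrist",N1,s))
n9=[atz("wrist",u,v,142,L("w9")) for u,v in [(17,125),(145,118)]];print(n9)
E
```

```text
nip [ 607.5595767  -179.97127962  142.        ] [ -31.9 -100.2  142. ]
shaft [ 638.70171765 -227.16331094   83.        ]
shaft [ 631.78279517 -102.91288267   83.        ]
bolts [array([ 571.99253794, -182.51046417,   60.        ]), array([ 699.35430327, -175.05130766,   60.        ])]
caps w10 gap [[252.15866391 175.1339918 ]]
[array([ 614.82254737, -163.15085173,  142.        ]), array([602.67589188, -32.53361719, 142.        ])]
```

```bash
cat >> h.py <<'E'
NIP=np.array([608.,-180,142]);GUN=np.array([474.,304.1,66])
E
python3 -m handwheel '0 0 0 -0.4 0 1 0.31;0 0 0 -0.4 0 1 0.31;0 0 0 -0.4 0 1 0.31;0 0 0 -0.4 0 1 0.31;0 0 0 -0.4 0 1 0.31;0 0 0 -0.4 0 1 0.31;0 0 0 -0.4 0 1 0.31;0 0 0 -0.4 0 1 0.31';python3 -m handwheel '0 0 0 -0.3 0 1 0.31;0 0 0 0 0 1 0.31;0 0 0 0 0 1 0.31;0 0 0 0 0 1 0.31;0 0 0 0 0 1 0.31;0 0 0 0 0 1 0.31;0 0 0 0 0 1 0.31;0 0 0 0 0 0.7 0.31'; python3 -c "
from h import *
delta([474,304.1,288],DOWN)"
```

```text
clock: 10.7
ee_pos: [509.8, 58.4, 288.7]
ee_rot: [[0.998, 0.001, -0.061], [0.061, 0.0, 0.998], [0.001, -1.0, 0.0]]
contact_force: [0.4, 0.1, -0.2]
finger_gap: 60.1
clock: 11.5
ee_pos: [486.7, 289.4, 288.5]
ee_rot: [[0.998, -0.0, -0.063], [0.063, 0.001, 0.998], [-0.0, -1.0, 0.001]]
contact_force: [-0.5, -0.4, 0.0]
finger_gap: 60.1
shift first (tool units) [-0.39  0.02  0.51] turn units [-0.01  0.04 -0.  ]
shift after turn [-0.39  0.02  0.51]
```

```bash
python3 -m handwheel '0 0 0 -0.38 0.5 0.2 0.31;0 0 0 0 0.5 0 0.31;0 0 0 0 0 0 0.31;0 0 0 0 0 0 0.31'; python3 -c "
from h import *
delta([474,304.1,105],DOWN)
s,b,d=snap('wrist','w11')
print(s['ee_pos'])
snap('scene','s11');crop('s11',230,170,390,330,'c17',4)"
```

```text
clock: 11.9
ee_pos: [476.1, 291.9, 258.9]
ee_rot: [[0.998, 0.0, -0.06], [0.06, 0.0, 0.998], [0.0, -1.0, 0.0]]
contact_force: [0.5, -1.0, 0.5]
finger_gap: 59.9
shift first (tool units) [-0.05  5.13  0.41] turn units [-0.  0.  0.]
shift after turn [-0.05  5.13  0.41]
[476.13336274 291.88522837 258.94253677]
```

View pics/w11.png

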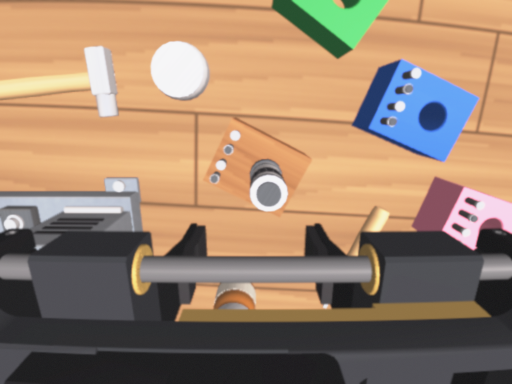

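View pics/c17.png

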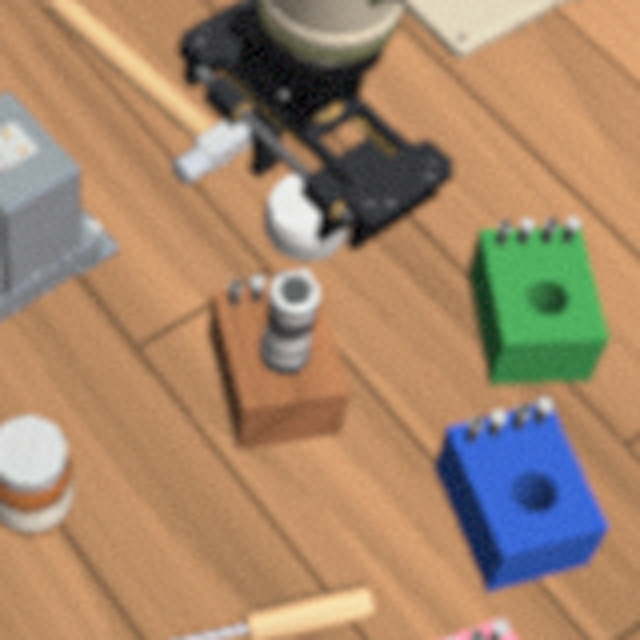

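```bash
python3 - <<'E'
from h import *
z=np.load("pics/w11_s.npz");s={'ee_pos':z['ee_pos'],'ee_rot':z['ee_rot']}
print(atz("wrist",269,193,160,s))
crop("w11",195,110,315,220,"c18",5)
E
python3 -m handwheel '0 0 0 -0.07 0.5 0.41 0.31;0 0 0 0 0.5 0 0.31;0 0 0 0 0 0 0.31;0 0 0 0 0 0 0.31'; python3 -c "
from h import *
delta([474,304.1,105],DOWN)"
```

```text
[473.14040524 304.46334305 160.        ]
clock: 12.4
ee_pos: [473.4, 304.0, 228.3]
ee_rot: [[0.998, -0.0, -0.059], [0.059, -0.0, 0.998], [-0.001, -1.0, -0.0]]
contact_force: [-0.1, 0.2, 0.5]
finger_gap: 60.0
shift first (tool units) [0.02 4.11 0.  ] turn units [ 0.   -0.   -0.01]
shift after turn [0.02 4.11 0.  ]
```

View pics/c18.png

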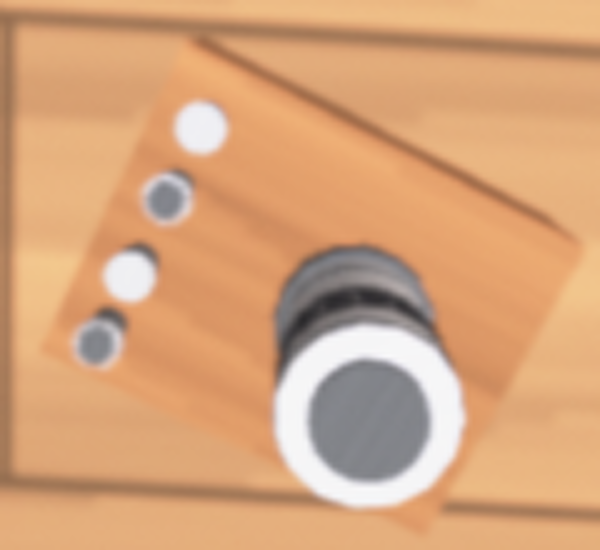

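```bash
python3 -m handwheel '0 0 0 0 1 0 0.31;0 0 0 0 1 0 0.31;0 0 0 0 1 0 0.31;0 0 0 0 0.7 0 0.31;0 0 0 0 0.4 0 0.31;0 0 0 0 0 0 0.31;0 0 0 0 0 0 0.31' 60
```

```text
clock: 13.1
ee_pos: [474.2, 304.2, 106.7]
ee_rot: [[0.998, 0.001, -0.059], [0.059, 0.001, 0.998], [0.001, -1.0, 0.001]]
contact_force: [0.1, -0.8, 1.4]
finger_gap: 60.2
```

```bash
python3 -m handwheel '0 0 0 0 0 0 0.7;0 0 0 0 0 0 0.7;0 0 0 0 0 0 0.7;0 0 0 0 0 0 0.7;0 0 0 0 0 0 0.7' 60; python3 -m handwheel '0 0 0 0 -0.2 0 0.7;0 0 0 0 -0.4 0 0.7;0 0 0 0 -0.8 0 0.7;0 0 0 0 -1 0 0.7;0 0 0 0 0 0 0.7;0 0 0 0 0 0 0.7'; python3 -c "
from h import *
snap('scene','s12');crop('s12',230,150,390,310,'c19',4)"
```

```text
clock: 13.6
ee_pos: [473.7, 303.9, 105.8]
ee_rot: [[0.998, 0.0, -0.059], [0.059, 0.001, 0.998], [0.001, -1.0, 0.0]]
contact_force: [0.2, 0.3, 3.4]
finger_gap: 35.4
clock: 14.2
ee_pos: [473.7, 303.7, 177.8]
ee_rot: [[0.998, 0.001, -0.059], [0.059, 0.001, 0.998], [0.001, -1.0, 0.001]]
contact_force: [-1.5, 0.3, -5.1]
finger_gap: 35.4
```

View pics/c19.png

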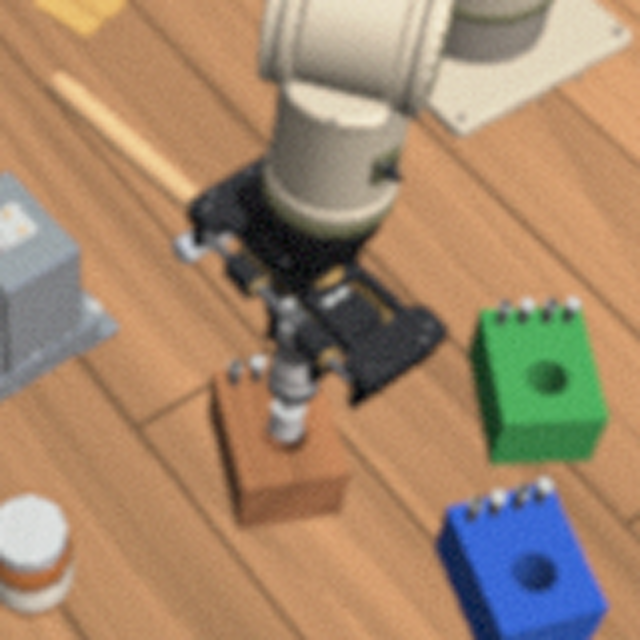

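```bash
cat >> h.py <<'E'
def tgt(d,phi=25,tc=39.8):
    p=np.radians(phi);u=-SX*np.sin(p)+Z*np.cos(p);Rt=np.column_stack([np.cross(-u,SY),-u,SY]);return NIP+(d+tc)*u,Rt
E
python3 -m handwheel '0 0 0 0 -1 0 0.7;0 0 0 0 -1 0 0.7;0 0 0 0 -1 0 0.7;0 0 0 0 -1 0 0.7;0 0 0 0 -1 0 0.7;0 0 0 0 0 0 0.7'; python3 -c "
from h import *
P,Rt=tgt(115);print(P);delta([P[0],P[1],335],Rt)"
```

```text
clock: 14.85
ee_pos: [474.4, 304.3, 330.2]
ee_rot: [[0.998, 0.003, -0.059], [0.059, 0.003, 0.998], [0.004, -1.0, 0.002]]
contact_force: [0.7, -0.2, -3.7]
finger_gap: 34.8
[ 542.69384584 -183.87990047  282.29644543]
shift first (tool units) [  1.31  -0.2  -16.38] turn units [-0.03 -0.01 -4.96]
shift after turn [  1.25   0.41 -16.38]
```

Transit along y (tool z), then tilt.

```bash
python3 -m handwheel '0 0 0 0.2 0 -0.7 0.7;0 0 0 0.2 0 -1 0.7;0 0 0 0.2 0 -1 0.7;0 0 0 0.2 0 -1 0.7;0 0 0 0.2 0 -1 0.7;0 0 0 0.2 0 -1 0.7;0 0 0 0.1 0 -1 0.7;0 0 0 0 0 -1 0.7'; python3 -m handwheel '0 0 0 0 0 -1 0.7;0 0 0 0 0 -1 0.7;0 0 0 0 0 -1 0.7;0 0 0 0 0 -1 0.7;0 0 0 0 0 -1 0.7;0 0 -0.7 0 0 -1 0.7;0 0 -0.8 0 0 -1 0.7;0 0 -0.8 0 0 -1 0.7';python3 -m handwheel '0 0 -0.8 0 0 -0.6 0.7;0 0 -0.8 0 0 -0.1 0.7;0 0 -0.8 0 0 0 0.7;0 0 -0.3 0 0 0 0.7;0 0 0 0 0 0 0.7;0 0 0 0 0 0 0.7'; python3 -c "
from h import *
P,Rt=tgt(115);print(P);delta(P,Rt)"
```

```text
clock: 15.65
ee_pos: [525.7, 74.0, 324.6]
ee_rot: [[0.998, -0.004, -0.059], [0.059, -0.001, 0.998], [-0.004, -1.0, -0.001]]
contact_force: [0.2, -0.3, -3.5]
finger_gap: 35.3
clock: 16.45
ee_pos: [539.6, -165.3, 324.7]
ee_rot: [[0.978, 0.198, -0.059], [0.058, 0.012, 0.998], [0.198, -0.98, 0.0]]
contact_force: [0.5, 1.6, -3.6]
finger_gap: 35.4
clock: 17.05
ee_pos: [541.5, -184.6, 326.6]
ee_rot: [[0.906, 0.42, -0.06], [0.054, 0.025, 0.998], [0.42, -0.907, 0.0]]
contact_force: [0.1, -0.8, -4.7]
finger_gap: 35.1
[ 542.69384584 -183.87990047  282.29644543]
shift first (tool units) [-0.58  1.36  0.02] turn units [-0.01  0.   -0.03]
shift after turn [-0.59  1.36  0.02]
```

```bash
python3 -m handwheel '0 0 0 -0.3 0.6 0.02 0.7;0 0 0 -0.29 0.7 0 0.7;0 0 0 0 0.6 0 0.7;0 0 0 0 0.4 0 0.7;0 0 0 0 0 0 0.7;0 0 0 0 0 0 0.7'; python3 -c "
from h import *
P,Rt=tgt(85);print(P);delta(P,Rt)
for n in ['scene','top','wrist']: snap(n,n+'20')
crop('scene20',150,110,230,190,'c20',8);crop('top20',270,130,350,190,'c21',10)"
```

```text
clock: 17.65
ee_pos: [555.0, -183.7, 257.8]
ee_rot: [[0.905, 0.422, -0.059], [0.054, 0.025, 0.998], [0.422, -0.906, -0.0]]
contact_force: [0.3, -0.4, -2.7]
finger_gap: 35.0
[ 555.35007727 -183.12798177  255.10721182]
shift first (tool units) [-0.03  0.09  0.02] turn units [ 0.  0. -0.]
shift after turn [-0.03  0.09  0.02]
```

View pics/c20.png

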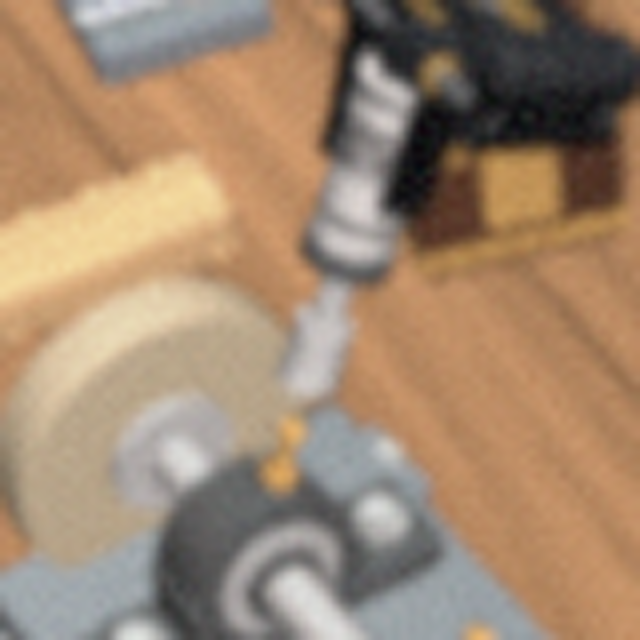

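View pics/c21.png

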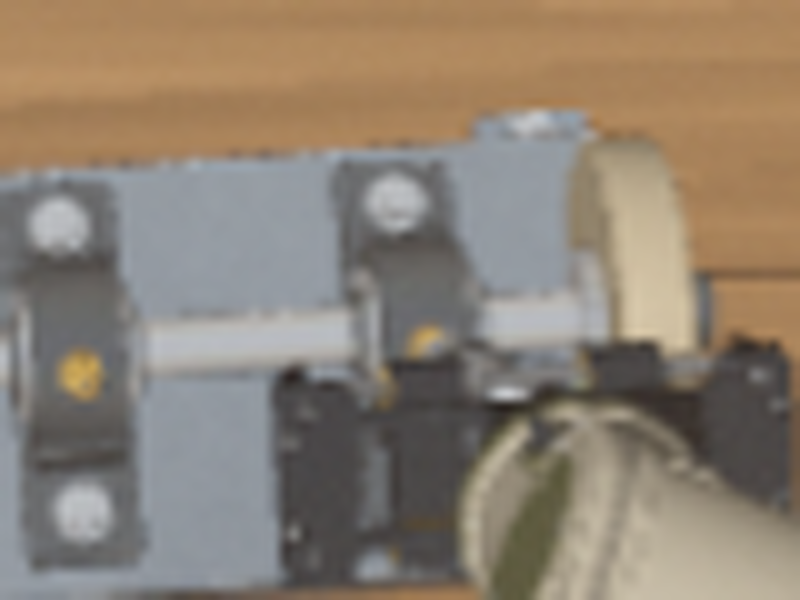

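View pics/wrist20.png

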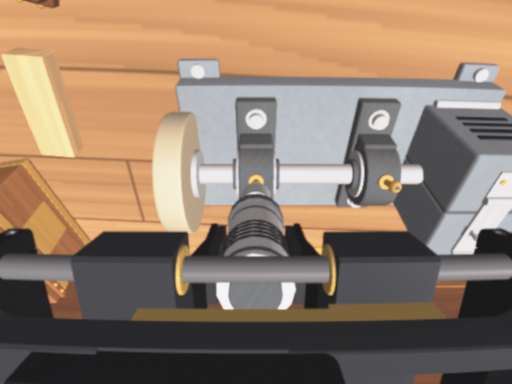

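```bash
python3 - <<'E'
from h import *
z=np.load("pics/wrist20_s.npz");s={'ee_pos':z['ee_pos'],'ee_rot':z['ee_rot']}
crop("wrist20",215,150,305,240,"c22",8)
T=lambda y,x=0,zz=0:s['ee_pos']+s['ee_rot']@np.array([x,y,zz])
f=lambda p:((p-[215,150]+.5)*8).round()
for nm,P in (("nip",NIP),("mouth",T(99.8)),("tube top",T(39.8)),("mouth edge L",T(99.8,0,-14)),("mouth edge R",T(99.8,0,14)),("barrelL",T(39.8-12,0,-20)),("barrelR",T(39.8-12,0,20)),("capc",T(39.8-94))):
    print(nm,f(proj("wrist",P,s)[0]))
P,Rt=tgt(85)
ax=s['ee_rot'][:,1];v=NIP-s['ee_pos'];print("nip in tool",(s['ee_rot'].T@v).round(1))
g=lambda p:((p-[150,110]+.5)*8).round()
for nm,P in (("nip",NIP),("mouth",T(99.8)),("origin",T(39.8)),("cap",T(-54))): print("scene",nm,g(proj("scene",P)[0]))
E
```

```text
nip [335. 291.]
mouth [328. 360.]
tube top [329. 537.]
mouth edge L [210. 360.]
mouth edge R [447. 360.]
barrelL [102. 584.]
barrelR [556. 584.]
capc [ 331. 1136.]
nip in tool [ -1.3 128.1   0.9]
scene nip [297. 432.]
scene mouth [311. 378.]
scene origin [348. 261.]
scene cap [411.  68.]
```

View pics/c22.png

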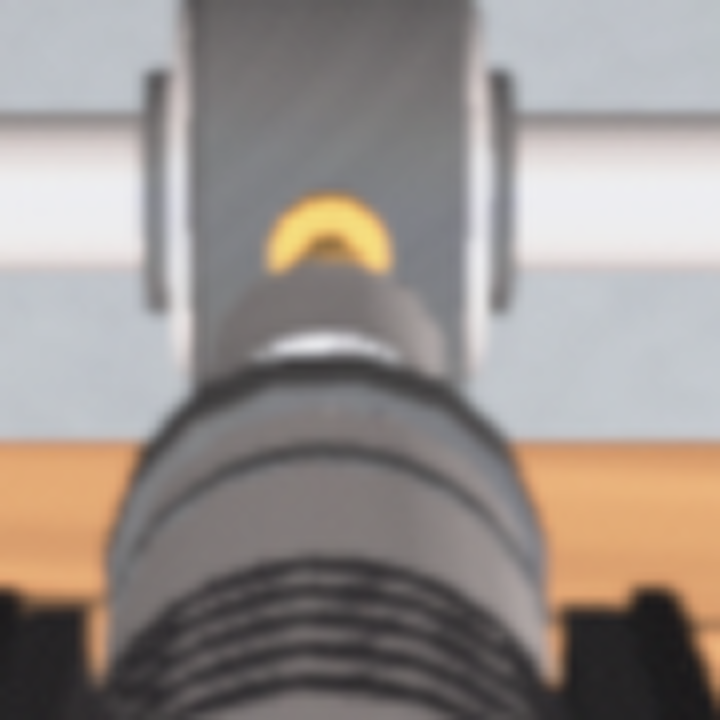

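```bash
python3 - <<'E'
from h import *
z=np.load("pics/wrist20_s.npz");s={'ee_pos':z['ee_pos'],'ee_rot':z['ee_rot']}
f=lambda p:((p-[215,150]+.5)*8)
u=-s['ee_rot'][:,1];x=s['ee_rot'][:,0];zz=s['ee_rot'][:,2]
th=np.linspace(0,2*np.pi,72)
def ring(c,r):
    q=f(proj("wrist",[c+r*(np.cos(t)*x+np.sin(t)*zz) for t in th],s));return q.min(0).round(),q.max(0).round()
for dx in(-3,0,3): print("collar",dx,ring(NIP+dx*x-20*u,8))
for r,h in((14,60),(12.5,45),(14,52),(12.5,30)): print("nose",r,h,ring(s['ee_pos']-(39.8+h)*u,r))
print("bar",ring(s['ee_pos']-39.8*u,20))
E
```

```text
collar -3 (array([276., 177.]), array([392., 291.]))
collar 0 (array([276., 199.]), array([392., 312.]))
collar 3 (array([276., 220.]), array([392., 333.]))
nose 14 60 (array([210., 245.]), array([447., 473.]))
nose 12.5 45 (array([216., 289.]), array([440., 503.]))
nose 14 52 (array([206., 261.]), array([450., 495.]))
nose 12.5 30 (array([210., 324.]), array([447., 549.]))
bar (array([114., 330.]), array([544., 734.]))
```

```bash
cat > ov.py <<'E'
from h import *
def overlay(name,cam,box,k,out,gx=0,gz=0,nx=0,nz=0,tc=39.8,nose=0):
    z=np.load(f"pics/{name}_s.npz");s={'ee_pos':z['ee_pos'],'ee_rot':z['ee_rot']}
    x0,y0,x1,y1=box;b=cv2.imread(f"pics/{name}.png")[y0:y1,x0:x1];b=cv2.resize(b,None,fx=k,fy=k,interpolation=cv2.INTER_CUBIC)
    Rm=s['ee_rot'];x,u,zz=Rm[:,0],-Rm[:,1],Rm[:,2];G=s['ee_pos']-tc*u+gx*x+gz*zz
    th=np.linspace(0,2*np.pi,60)
    P0,Rt=tgt(0);nu=-Rt[:,1];nxx=Rt[:,0];nzz=Rt[:,2];N=NIP+nx*nxx+nz*nzz
    def ring(c,r,a,bb,col):
        q=(proj(cam,[c+r*(np.cos(t)*a+np.sin(t)*bb) for t in th],s)-[x0,y0]+.5)*k-.5
        cv2.polylines(b,[q.round().astype(np.int32)],True,col,1)
    for r,h in((20,0),(20,12),(18,90),(12.5,-40+nose),(14,-60+nose)): ring(G+h*u,r,x,zz,(0,0,255))
    ring(N-20*nu,8,nxx,nzz,(0,255,0))
    c,T=ext(cam,s);d=N-T[:3,3];d/=np.linalg.norm(d);a=np.cross(d,[0,0,1]);a/=np.linalg.norm(a);ring(N,6.5,a,np.cross(a,d),(255,0,0))
    cv2.imwrite(f"pics/{out}.png",b)
E
python3 - <<'E'
from ov import *
overlay("wrist20","wrist",(205,150,305,250),6,"o1")
overlay("scene20","scene",(160,110,220,190),7.5,"o2")
E
```

```text
(no output)
```

View pics/o1.png

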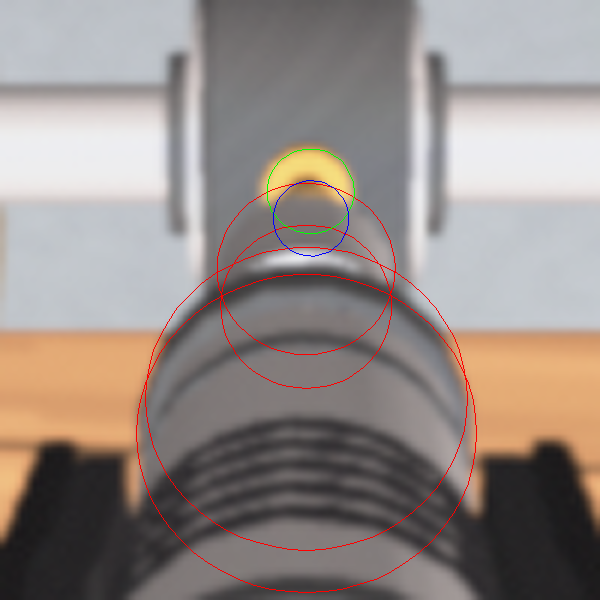

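View pics/o2.png

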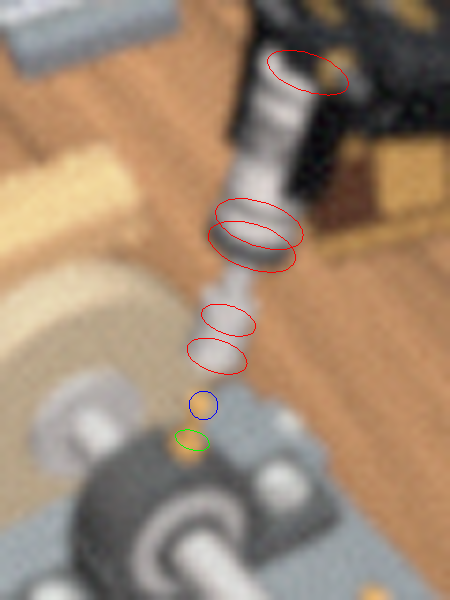

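```bash
python3 - <<'E'
from ov import *
z=np.load("pics/wrist20_s.npz");s={'ee_pos':z['ee_pos'],'ee_rot':z['ee_rot']}
C=cloud("wrist",np.load("pics/wrist20.npy"),s);Q=(C-s['ee_pos'])@s['ee_rot']
for v in range(170,262,3): print(v,Q[v,255:258].mean(0).round(1),end=' | ')
overlay("scene20","scene",(160,110,220,190),7.5,"o3",gx=3)
# nip depth in w10
z=np.load("pics/w10_s.npz");s={'ee_pos':z['ee_pos'],'ee_rot':z['ee_rot']}
C=cloud("wrist",np.load("pics/w10.npy"),s)
print();print(C[168:178:2,252].round(1))
E
```

```text
170 [-12.9 154.3   0.6] | 173 [ -9.7 153.4   0.6] | 176 [ -7.7 147.    0.6] | 179 [ -4.4 146.3   0.6] | 182 [-10.6 106.2   0.5] | 185 [-11.5  91.    0.4] | 188 [-11.2  81.5   0.4] | 191 [-11.5  70.3   0.4] | 194 [-18.6  35.9   0.3] | 197 [-18.6  28.2   0.3] | 200 [-17.   26.5   0.3] | 203 [-16.9  20.1   0.2] | 206 [-17.3  12.4   0.2] | 209 [-16.9   7.8   0.2] | 212 [-16.8   2.4   0.2] | 215 [-17.1  -3.8   0.2] | 218 [-16.5  -7.3   0.2] | 221 [-17.2 -13.7   0.1] | 224 [-17.3 -18.3   0.1] | 227 [-17.3 -22.5   0.1] | 230 [-17.5 -27.    0.1] | 233 [-16.9 -29.6   0.1] | 236 [nan nan nan] | 239 [-16.7 -36.2   0.1] | 242 [-16.7 -39.5   0.1] | 245 [-16.7 -42.8   0.1] | 248 [-17.1 -46.6   0.1] | 251 [-16.7 -48.6   0. ] | 254 [-16.5 -51.    0. ] | 257 [-33.  -84.6  -0.1] | 260 [-32.3 -85.2  -0.1] | 
[[ 603.4 -180.2  148.4]
 [ 605.3 -180.1  149.8]
 [ 607.5 -179.9  149.5]
 [ 609.9 -179.8  148.5]
 [ 612.5 -179.7  146.4]]
```

View pics/o3.png

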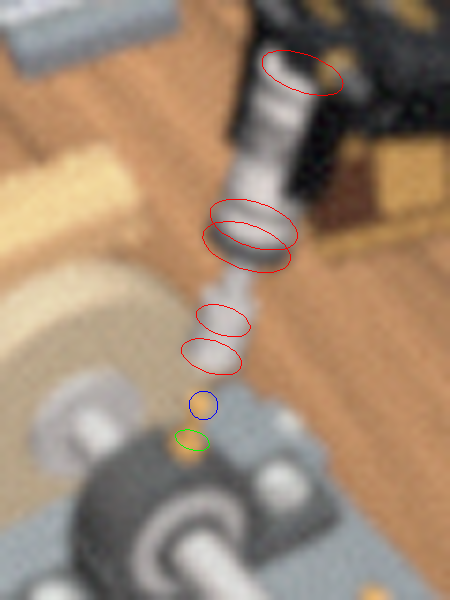

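```bash
python3 -m handwheel '0 0 0 -0.07 0.2 0 0.7;0 0 0 0 0.2 0 0.7;0 0 0 0 0.2 0 0.7;0 0 0 0 0 0 0.7;0 0 0 0 0 0 0.7'; python3 -c "
from ov import *
s=readout.state();print((s['ee_rot'].T@(NIP-s['ee_pos'])).round(1),s['contact_force'].round(1))
snap('scene','scene21');snap('wrist','wrist21')
overlay('scene21','scene',(160,110,220,190),7.5,'o4')
crop('wrist21',205,150,305,250,'o5',6)"
```

```text
clock: 18.3
ee_pos: [560.3, -183.4, 239.9]
ee_rot: [[0.905, 0.421, -0.059], [0.054, 0.025, 0.998], [0.422, -0.907, 0.0]]
contact_force: [-0.3, 0.8, -3.9]
finger_gap: 34.8
[  2.1 109.    0.6] [-0.3  0.8 -3.9]
```

View pics/o4.png

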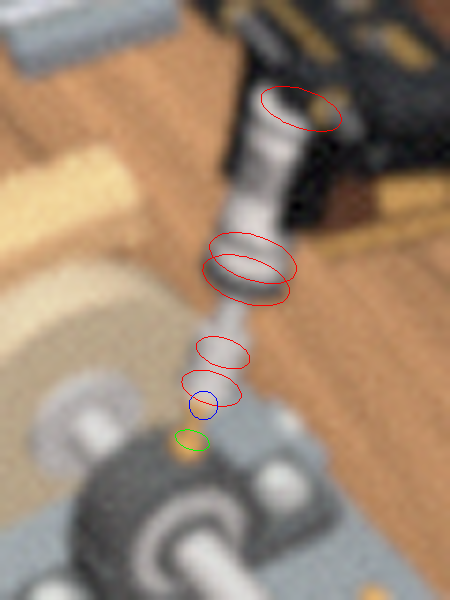

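View pics/o5.png

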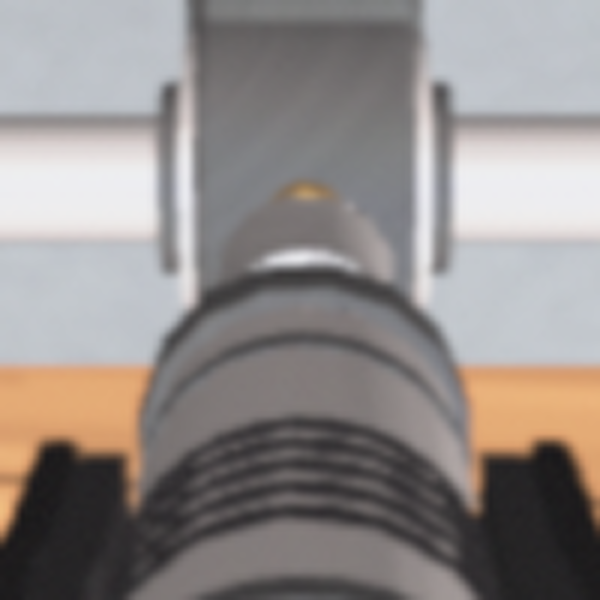

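```bash
for i in 1 2 3; do python3 -m handwheel '0 0 0 0 0 0 0.7' >/dev/null; python3 -c "
from h import *
s=readout.state();print((s['ee_rot'].T@(NIP-s['ee_pos'])).round(2),s['contact_force'].round(1))"; done
```

```text
[  1.6  109.46   0.72] [ 0.2  0.5 -4.8]
[  1.64 109.42   0.65] [ 0.2 -1.3 -4.4]
[  1.69 109.35   0.63] [-0.5  0.1 -4.6]
```

```bash
python3 - <<'E'
from ov import *
s=readout.state();np.savez("pics/wrist21_s.npz",ee_pos=s['ee_pos'],ee_rot=s['ee_rot']);np.savez("pics/scene21_s.npz",ee_pos=s['ee_pos'],ee_rot=s['ee_rot'])
overlay('wrist21','wrist',(205,150,305,250),6,'o6',gx=0)
overlay('scene21','scene',(170,130,210,180),12,'o7')
C=cloud("wrist",np.load("pics/wrist21.npy"),s);Q=(C-s['ee_pos'])@s['ee_rot']
for v in range(176,262,4): print(v,Q[v,255:258].mean(0).round(1),end=' | ')
# bolts / shaft check in this view
E
```

```text
176 [-10.1 135.5   0.6] | 180 [ -6.1 134.2   0.5] | 184 [-12.   92.8   0.4] | 188 [-11.3  80.9   0.4] | 192 [-11.2  68.1   0.4] | 196 [-18.8  30.2   0.3] | 200 [-17.1  26.4   0.3] | 204 [-17.1  17.3   0.2] | 208 [-16.8  10.    0.2] | 212 [-16.9   2.1   0.2] | 216 [-17.   -5.3   0.2] | 220 [-17.5 -13.    0.1] | 224 [-17.2 -18.3   0.1] | 228 [-17.1 -23.5   0.1] | 232 [-17.  -28.4   0.1] | 236 [-16.9 -33.1   0.1] | 240 [-17.1 -38.3   0.1] | 244 [-16.7 -41.7   0.1] | 248 [-17.2 -46.8   0.1] | 252 [-16.4 -49.    0. ] | 256 [-32.8 -83.6  -0.1] | 260 [-32.8 -86.1  -0.1] |
```

View pics/o6.png

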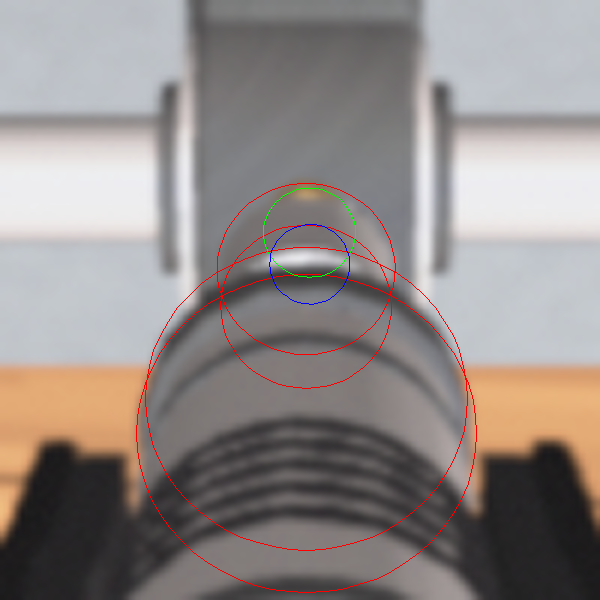

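View pics/o7.png

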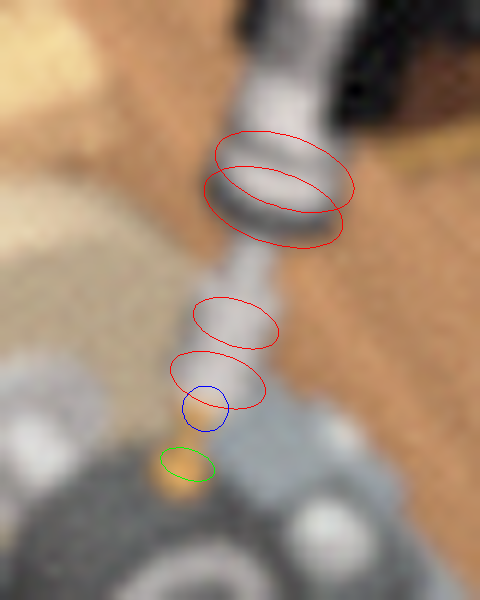

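```bash
cat > rd.py <<'E'
from h import *
s=readout.state();F=s['ee_rot'].T@s['contact_force'];print((s['ee_rot'].T@(NIP-s['ee_pos'])).round(2),"F tool",F.round(1),"gap",round(s['finger_gap'],1))
E
python3 -m handwheel '0 0 0 0.02 0.17 0 0.7;0 0 0 0 0.17 0 0.7;0 0 0 0 0.16 0 0.7;0 0 0 0 0 0 0.7;0 0 0 0 0 0 0.7' 60 >/dev/null; python3 rd.py
python3 -m handwheel '0 0 0 0 0.1 0 0.7;0 0 0 0 0 0 0.7;0 0 0 0 0 0 0.7' >/dev/null; python3 rd.py
python3 -m handwheel '0 0 0 0 0.1 0 0.7;0 0 0 0 0 0 0.7;0 0 0 0 0 0 0.7' >/dev/null; python3 rd.py
```

```text
[ 0.95 94.37  0.68] F tool [-1.7 -0.6 -0.1] gap 35.3
[ 0.98 91.41  0.77] F tool [-1.7 -1.1 -0.4] gap 35.1
[ 1.85 87.49  0.36] F tool [ 0.2  8.  -1. ] gap 35.2
```

```bash
python3 -m handwheel '0 0 0 0 0 0 0.7;0 0 0 0 0 0 0.7' >/dev/null; python3 rd.py; python3 -c "
from ov import *
snap('scene','scene22');snap('wrist','wrist22')
overlay('scene22','scene',(170,130,210,180),12,'o8',nose=0)
crop('wrist22',205,150,305,250,'o9',6)"
```

```text
[ 1.65 87.8   0.42] F tool [-1.   6.6 -0. ] gap 35.0
```

View pics/o8.png

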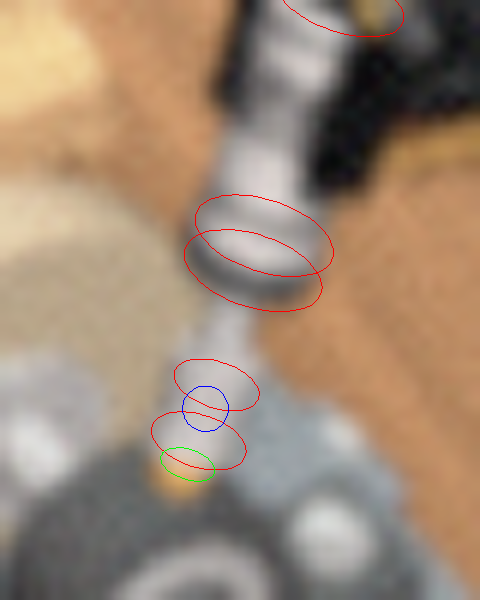

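View pics/o9.png

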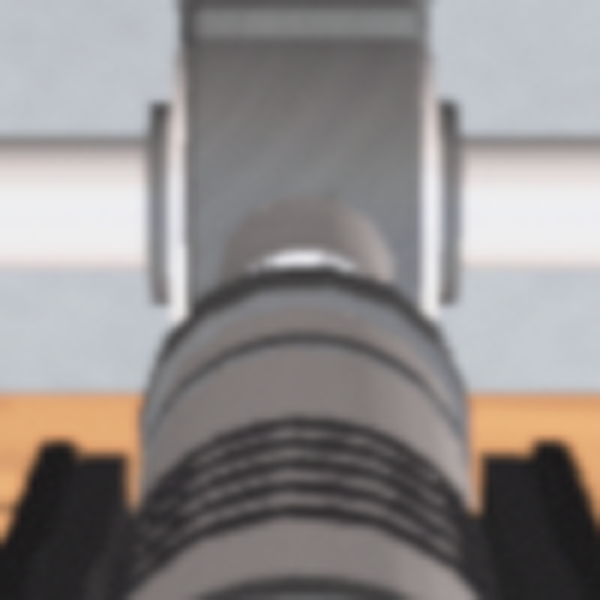

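```bash
for k in 1 2 3; do python3 -m handwheel '0 0 0 0 0.1 0 0.7;0 0 0 0 0 0 0.7;0 0 0 0 0 0 0.7' >/dev/null; python3 rd.py;python3 -m handwheel '0 0 0 0 0 0 0.7' >/dev/null; python3 rd.py; done
```

```text
[ 1.35 85.04  0.49] F tool [-0.1  8.4 -0.1] gap 35.3
[ 1.34 85.1   0.45] F tool [-1.1  8.3 -0.6] gap 34.9
[ 0.84 82.66  0.74] F tool [-1.8 -0.1  0.6] gap 35.3
[ 0.82 82.65  0.76] F tool [-0.9 -1.6  0.3] gap 35.2
[ 1.04 79.29  0.7 ] F tool [-0.9 -1.6  0.7] gap 35.2
[ 1.03 79.35  0.7 ] F tool [-1.4 -2.8 -0.2] gap 34.9
```

```bash
for k in 1 2; do python3 -m handwheel '0 0 0 0 0.06 0 0.7;0 0 0 0 0.06 0 0.7;0 0 0 0 0 0 0.7;0 0 0 0 0 0 0.7' >/dev/null; python3 rd.py;python3 -m handwheel '0 0 0 0 0 0 0.7' >/dev/null; python3 rd.py; done; python3 -c "
from ov import *
snap('scene','scene23');snap('wrist','wrist23')
overlay('scene23','scene',(170,130,210,180),12,'o10',nose=12)
overlay('wrist23','wrist',(205,150,305,250),6,'o11',nose=12)"
```

```text
[ 1.11 75.68  0.67] F tool [-2.  -4.7  0.7] gap 35.3
[ 1.11 75.72  0.63] F tool [-0.2 -4.9  0. ] gap 35.2
[ 1.13 72.07  0.65] F tool [-0.9 -6.9  1. ] gap 35.3
[ 1.14 72.09  0.63] F tool [-0.8 -5.7  0. ] gap 35.2
```

View pics/o10.png

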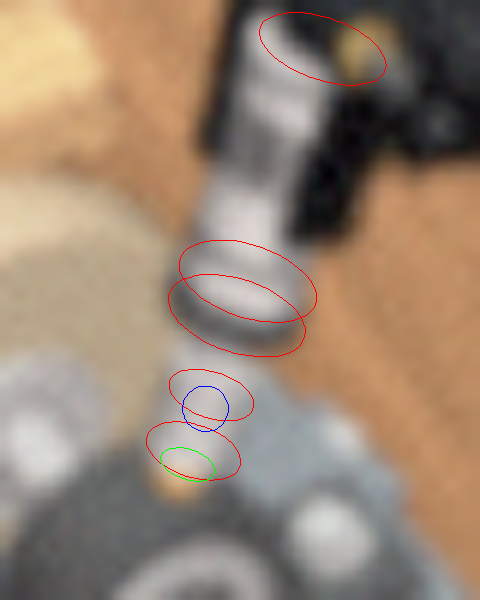

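View pics/o11.png

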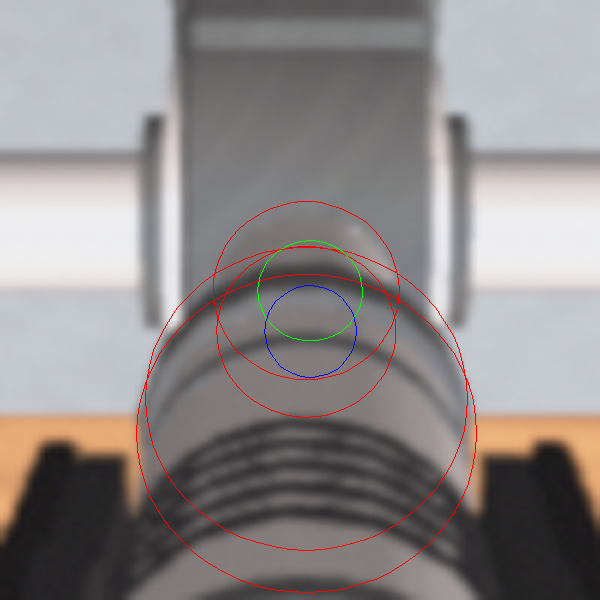

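```bash
for k in 1 2 3; do python3 -m handwheel '0 0 0 0 0 0 0.7;0 0 0 0 0 0 0.7' >/dev/null; python3 rd.py; done; python3 -c "
from ov import *
snap('scene','scene24');snap('top','top24')"
```

```text
[ 1.17 72.09  0.63] F tool [-2.  -7.   0.8] gap 35.0
[ 1.15 72.09  0.64] F tool [-1.7 -5.7  0. ] gap 34.9
[ 1.15 72.1   0.65] F tool [-1.8 -6.4  0.5] gap 35.0
```

View pics/scene24.png

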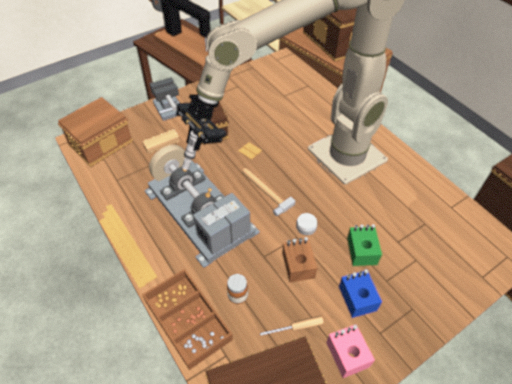

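```bash
python3 -m handwheel '0 0 0 0 -0.04 0 0.7;0 0 0 0 0 0 0.7;0 0 0 0 0 0 0.7' >/dev/null; for k in 1 2 3; do python3 rd.py; python3 -m handwheel '0 0 0 0 0 0 0.7'|head -1;done; python3 -c "
from h import *
crop('scene24',185,185,265,235,'z1',8)"
```

```text
[ 1.09 73.33  0.71] F tool [-0.9 -4.6 -0.7] gap 35.4
clock: 23.5
[ 1.07 73.3   0.67] F tool [-0.2 -5.8 -0.8] gap 35.0
clock: 23.6
[ 1.12 73.27  0.67] F tool [-0.8 -6.1 -0.7] gap 35.3
clock: 23.7
```

View pics/z1.png

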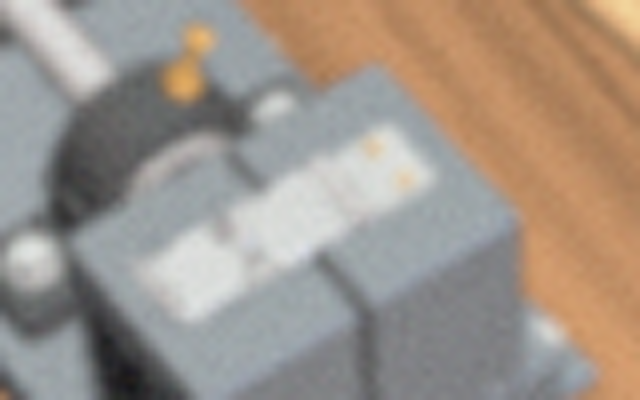

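```bash
python3 -c "
from h import *
print(arm.hand_in())"; python3 rd.py
```

```text
the job is handed in; nothing more can be done
None
the job is handed in; nothing more can be done
```

I closed the hasp, took the grease gun from the wooden block and pressed its coupler onto the nipple beside the wheel. I handed the job in at about 23.7 s, still gripping and pushing; no verdict was reported.

**Hasp:** the last picture before hand-in shows the strap lying flat on the guard, with the staple through its slot. My first push caught the strap's end lip and put about 49 N on the fingers. I backed off and swung it over from lower down.

**Snap:** the axial force flipped from a push to a pull of about 4 N, then back to a push as I went on. The head also sat where the seat should be, to within about 1 mm. I take both as the coupler having snapped on, but the head is hidden inside it, so I could not see it directly.

**Push:** at the end the two checks differ slightly on how far the nose is in. Position gives about 11 mm and force (about 9 N) gives about 12.5 mm. Both are within the required 8 to 16 mm.

**Alignment:** before engaging, the estimates of the sideways offset between gun and nipple differed by 1 to 3 mm, which is within the funnel's tolerance. Side forces stayed small after that.

**Bystanders:** in the last scene picture the ones I could see look unmoved. The money box is partly hidden behind the arm there. I also took a final top picture but did not look at it.

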